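Load the glazing carriage and crank it under the coating head

TASK

Get the biscuits ready for coating: first crank the handwheel until the carriage's pointer stands at the front brass marker, then balance every round dark biscuit, one to a post, level and centred on the domed posts of the carriage while it stays at that mark. Then crank the loaded carriage back, carefully, until the pointer stands at the back brass marker under the coating head, with every biscuit still balanced on a post; put back any that falls, and leave the steel cups where they are.

Things in the scene. Friction and masses are not known exactly. Their poses are not given: they have to be found in the camera images.
- bench: Fixed glazing bench: grey housing 280 (x) x 410 (y) x 40 mm high, a gearbox with the handwheel at its right side. Origin on the table, 10 mm in front of (-x) the housing's middle. Bench x points away from the robot along the carriage's travel (bench yawed some degrees), y to the left, z up.
- head (a point): Middle of the nozzle tips, 136 mm up, under the coating head: a fixed steel bar on two posts across the back of the bench, 46 mm deep, 155 to 189 mm high, its front face 13 mm in front of (-x) this point. It leaves no room for a hand over the posts when the carriage is at the back.
- carriage (a joint): Slide of the aluminium carriage plate (120 x 334 mm, top 52 mm above the table, 42 mm of it in front of the row of posts and 78 mm behind, with a lip 22 mm high along the back and both end edges, none in front), in m, 0 to 0.18, growing away from the robot. Driven only by the handwheel: 30 mm a turn; self-locking, pushing it does not move it.
- crank (a joint): Turn of the handwheel in rad, 0 to 37.7, growing clockwise seen from above; clockwise drives the carriage away from the robot, carriage = crank x 0.030 / (2 pi). At 0 the knob points to bench -x from the axis. Stays where it is left; friction 0.2 N m (about 5 N at the knob).
- crank_axis (a point): Point on the upright axis of the handwheel (rim 121 mm across, top of rim about 72 mm above the table), at the height to grip the knob, 100 mm above the table.
- crank_knob (a point): Grip point of the black upright knob on the handwheel, 100 mm above the table, 45 mm from the axis. Knob 22 mm in diameter, 42 mm tall (74 to 116 mm above the table), free to spin about its own upright axis, so a hand can hold it and go round without turning.
- pointer (a point): Tip of the black pointer at the left front of the carriage; moves with the carriage along bench x.
- mark_front (a point): Line of the front (nearer to the robot) brass marker, a 16 mm block clamped on the housing beside the scale strip, left of the carriage: the loading position. Compare its bench x with that of the pointer. Fixed.
- mark_back (a point): The same for the back (farther) brass marker: the coating position. Fixed.
- dome_1 (a point): Top of the left-most of four steel dome-topped posts in a row across the carriage, 66 mm apart, 64 mm above the table. Post 24 mm in diameter, 12 mm above the carriage plate; its top is a dome of 40 mm radius of curvature. Its x axis is that of the bench.
- dome_2 (a point): Top of the second from left of four steel dome-topped posts in a row across the carriage, 66 mm apart, 64 mm above the table. Post 24 mm in diameter, 12 mm above the carriage plate; its top is a dome of 40 mm radius of curvature. Its x axis is that of the bench.
- dome_3 (a point): Top of the third from left of four steel dome-topped posts in a row across the carriage, 66 mm apart, 64 mm above the table. Post 24 mm in diameter, 12 mm above the carriage plate; its top is a dome of 40 mm radius of curvature. Its x axis is that of the bench.
- dome_4 (a point): Top of the right-most of four steel dome-topped posts in a row across the carriage, 66 mm apart, 64 mm above the table. Post 24 mm in diameter, 12 mm above the carriage plate; its top is a dome of 40 mm radius of curvature. Its x axis is that of the bench.
- biscuit_1_center (a point): Centre of a round dark chocolate biscuit, 50 mm in diameter, 16 mm thick, rim bevelled (a 6 mm straight band at half height, flat faces 38 mm across), the same on both faces, about 45 g; starts flat on the table. z axis along its thickness. May be absent (None in the state from the start).
- biscuit_2_center (a point): Centre of a round dark chocolate biscuit, 50 mm in diameter, 16 mm thick, rim bevelled (a 6 mm straight band at half height, flat faces 38 mm across), the same on both faces, about 45 g; starts flat on the table. z axis along its thickness. May be absent (None in the state from the start).
- biscuit_3_center (a point): Centre of a round dark chocolate biscuit, 50 mm in diameter, 16 mm thick, rim bevelled (a 6 mm straight band at half height, flat faces 38 mm across), the same on both faces, about 45 g; starts flat on the table. z axis along its thickness. May be absent (None in the state from the start).
- biscuit_4_center (a point): Centre of a round dark chocolate biscuit, 50 mm in diameter, 16 mm thick, rim bevelled (a 6 mm straight band at half height, flat faces 38 mm across), the same on both faces, about 45 g; starts flat on the table. z axis along its thickness. May be absent (None in the state from the start).
- cup_1_center (a point): Centre (15 mm up) of a small steel cup, 64 mm across the rim, 33 mm tall, standing among the biscuits; a bystander.
- cup_2_center (a point): Centre (15 mm up) of a small steel cup, 58 mm across the rim, 29 mm tall, standing among the biscuits; a bystander.
There are look-alikes about, which are no part of the job. Leave any orange or pink look-alike of the part that bears biscuit_2_center alone.

How it is judged:
By the outcome, as a careful person would: the job done as asked, in the order asked, and still so for the second after the job is handed in, with the robot touching nothing.
Of biscuit_1, biscuit_2, biscuit_3, biscuit_4 only 2 to 4 are there at a start; the rules pass over those that are not, and their reading is None.
At some moment in a run one of biscuit_1, biscuit_2, biscuit_3, biscuit_4 may be knocked a few centimetres aside while the robot is not near it.
Once in a run the grip may slacken for a moment while it holds something.
It also fails if it takes over 210 s, if anything falls off the work surface, if the arm or the gripper's body presses on something with over 40 N, if the wrist force passes 120 N, or if a joint passes its speed limit or range.

ROBOT

A 7-joint arm with a two-finger parallel gripper is mounted at the origin on a cart in front of the work surface, level with it; the furniture and walls round the work are solid. World frame = base frame: x ahead of the robot, y to its left, z up, the work surface at z = 0. Lengths are in m, angles in rad, forces in N, time in s.
With the tool pointing down it reaches from about 0.4 to 0.85 m from the base axis. Payload 4.5 kg.
Tool frame: the origin (TCP) lies on the mounting face of the last link; the fingertips stand 166 mm ahead of it and the grasp point (between the pads) lies 147 mm ahead of it; z points along the fingers, y is the line along which they close (so a half turn about z gives the same grasp; the last joint's range is limited). The gripper opens to 88 mm and grips with 3 to 60 N. Pads are 18 mm wide; open, the fingers measure 123 mm over their backs; the gripper's body (75 mm by 187 mm) begins 45 mm behind the grasp point.
Start: joints at [-1.196, 0.689, -0.195, 1.565, 0.157, 0.902, -0.215], TCP at [0.209, 0.589, 0.405] pointing down, gripper open.
Joint ranges: [-3.01, 3.01], [-0.46, 2.08], [-1.47, 1.51], [0.13, 2.56], [-1, 4.14], [0.04, 2.09], [-2.66, 2.66]. Speed limits (rad/s): [2.57, 2.57, 3.14, 3.14, 3.14, 3.14, 3.14].

INTERFACE

Orientations are given as a unit quaternion [x, y, z, w].
In Python, from plant import r, snapshot gives the robot as it stands. The module is installed in compiled form; this text tells all that it offers.
- The arm moves only by the tool move_arm, never from a script. Its argument "rows" is a list of rows, each a list of 5 numbers: the shift along the tool's x, y, z in m, then the turn about the tool's z in rad, then the finger opening in m, from 0 to 0.0881. In form: [[dx, dy, dz, spin, claw], ...]. A call has 1 to 10 rows; each row shifts and turns the commanded pose from where the row before left it, along the tool's axes as they then stand; what a row does not reach is not made up. A row lasts 1/12 s, in which the tool goes at most 41.7 mm and 7.16 degrees, less where a joint would pass 70% of its speed; a pose out of reach is approached as far as the arm can. A call with a gripper value outside its range is refused whole. The fingers move at their own pace and stop on an object; "newtons" is the grip in N (left out, the last holds). Time passes only in rows, so rows that do not move let the fingers close. It gives the time, the measured TCP pose, the force, the opening and the grip force at its end, in the units of the state.
- r.get_state(): the state, without advancing time (a new reading comes with each control period).
- snapshot(name): name is "side" or "top"; returns a dict with "color" (480x640x3 uint8, red, green, blue), "depth" (480x640 float32, m along the optical axis (not along the pixel's ray), 0 where there is no reading), "mtx" (3x3 intrinsics, pixels), "eye" and "orientation" of the camera in the world. Camera axes: x right, y up, looking along -z (the intrinsics and any distortion apply to the point x, -y, -z); pixel columns grow to the right and rows downward; lengths in m; the calibration is good to about 2 mm. A picture is of the moment at which its call begins.
- r.finish_job(): hands the job in; it is judged then, once.
The state is a dict: "clock": time; "q": joint angles; "qd": joint speeds; "joint_torque": joint torques, N m; "tool_pos": TCP position; "eef_rot": TCP orientation; "contact_force": force on the tool from outside, world axes, zero at the start; "moment": the same for the moment, N m; "opening": opening from 0.0 (shut) to 1.0 (fully open); "finger_force": force on a finger pad.
Only numpy, scipy, OpenCV 4.12 (cv2) and the standard library are available. Lean on these libraries where they do the work, as an engineer would, in place of code of your own. Each camera call takes 0.05 s, during which the arm holds its last target. There are 200 camera calls.

## Working session

There is one attempt and no reset: what is moved stays moved. The work goes in short steps, Python scripts to look and compute and a tool call to move; the robot and the scene stay as the last step left them, time stands still between calls to the robot, and variables do not carry over. Pictures are saved under pics/ and viewed, at most 14 in all, crops included, and the job is handed in when it is done.

Besides the shell and the picture viewer there is one more tool, called after "Request:" in YAML: its name, and indented under it one key for each argument. move_arm: Moves the arm, as the interface text tells. Its arguments: {"type":"object","properties":{"rows":{"type":"array"},"newtons":{"type":"number"}},"required":["rows"]}

```bash
mkdir -p pics; python3 - <<'E'
from plant import r, snapshot
import cv2,numpy as np,pickle
for n in("top","side"):
    s=snapshot(n); cv2.imwrite(f"pics/{n}0.png",s["color"][:,:,::-1]); pickle.dump(s,open(f"{n}0.pkl","wb"))
    print(n,s["mtx"],s["eye"],s["orientation"],(s["depth"]>0).mean())
print(r.get_state())
E
```

```text
top [[550.3306123    0.         322.99125656]
 [  0.         550.3306123  238.00631048]
 [  0.           0.           1.        ]] [0.40299269 0.00752148 1.42495428] [ 0.03692149 -0.02670716 -0.69712407  0.71550092] 0.9957291666666667
side [[549.04052855   0.         330.21722453]
 [  0.         549.04052855 237.43807266]
 [  0.           0.           1.        ]] [ 0.03658692 -0.9743994   0.91071522] [ 0.44223429 -0.10784987 -0.19205522  0.86943201] 0.94958984375
{'clock': 0.1, 'q': array([-1.19616882,  0.68990319, -0.19452222,  1.56622155,  0.15732564,
        0.90251046, -0.21515611]), 'qd': array([ 4.75496770e-04, -3.11931061e-03, -1.76309761e-03, -3.28061421e-03,
        4.60399721e-04, -4.54855815e-05,  2.01893191e-03]), 'joint_torque': array([-2.52545433e-03, -5.28503788e+01, -1.27150308e+00, -1.53838885e+01,
       -5.25707414e-02,  1.97860674e-03,  6.59006469e-05]), 'tool_pos': array([0.20884482, 0.5887674 , 0.40399308]), 'eef_rot': array([ 1.69572578e-01,  9.85517357e-01, -8.21413487e-04, -7.05995776e-05]), 'contact_force': array([ 0.30856051,  0.36927022, -0.27385818]), 'moment': array([-0.01532385,  0.05742736,  0.01852776]), 'finger_force': 0.0, 'opening': 0.9943350142632227}
```

View pics/top0.png

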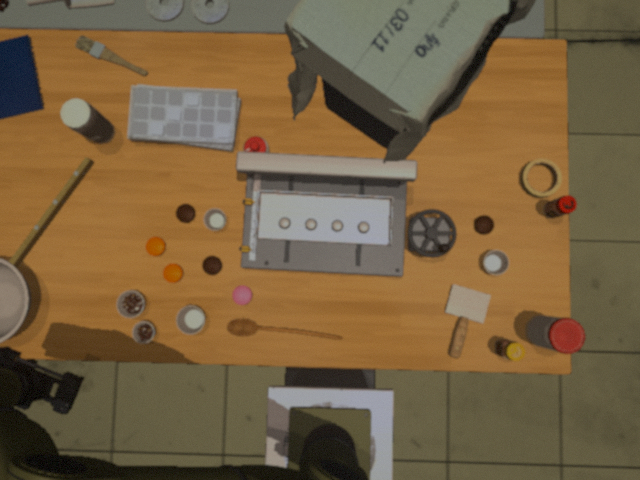

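View pics/side0.png

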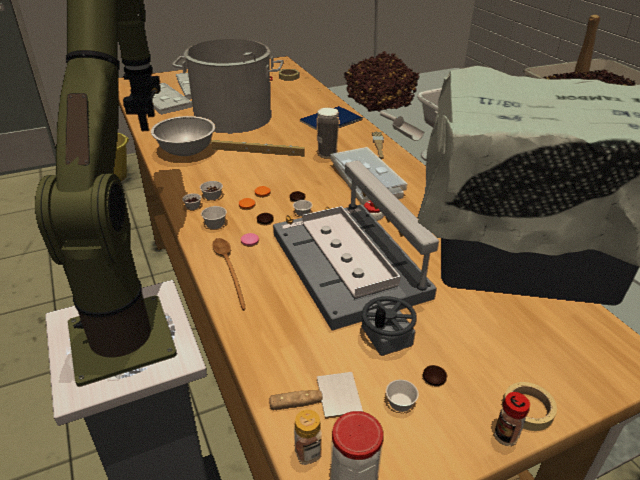

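The top view shows dark round things at (186,213), (212,265) and (484,225). The look-alikes are orange at (156,246) and (173,272), pink at (242,295), chip bowls at (131,303) and (144,331), and cups at (216,219), (191,319) and (494,262). The handwheel is at (432,233), its knob is not obvious from above, and the brass markers are at (248,201) and (245,249). By the description I choose the three dark discs, and check them in a close crop.

```bash
cat > h.py <<'E'
import cv2,numpy as np
from scipy.spatial.transform import Rotation as R
from plant import r, snapshot
def ray(s,uv):
    uv=np.atleast_2d(uv).astype(float);K=s["mtx"]
    d=np.c_[(uv[:,0]-K[0,2])/K[0,0],-(uv[:,1]-K[1,2])/K[1,1],-np.ones(len(uv))]
    return np.array(s["eye"]),R.from_quat(s["orientation"]).apply(d)
def plane(s,uv,z):
    o,d=ray(s,uv); return o+d*((z-o[2])/d[:,2])[:,None]
def proj(s,p):
    c=R.from_quat(s["orientation"]).inv().apply(np.atleast_2d(p)-s["eye"]);K=s["mtx"]
    return np.c_[K[0,2]+K[0,0]*c[:,0]/-c[:,2],K[1,2]-K[1,1]*c[:,1]/-c[:,2]]
def cloud(s):
    v,u=np.mgrid[:480,:640]; o,d=ray(s,np.c_[u.ravel(),v.ravel()])
    P=o+d*s["depth"].ravel()[:,None]; P[s["depth"].ravel()==0]=np.nan
    return P.reshape(480,640,3)
def blobs(m,lo=30,hi=5000):
    n,l,st,c=cv2.connectedComponentsWithStats(m.astype(np.uint8))
    return [(c[i],st[i]) for i in range(1,n) if lo<st[i,4]<hi]
E
python3 - <<'E'
from h import *
import pickle
t=pickle.load(open("top0.pkl","rb"));s=pickle.load(open("side0.pkl","rb"))
c=cv2.resize(t["color"][140:340,110:270],None,fx=3,fy=3,interpolation=3)
d=cv2.resize(t["color"][180:280,400:520],None,fx=2.6,fy=2.6,interpolation=3)
im=np.zeros((600,800,3),np.uint8);im[:600,:480]=c;im[:260,480:792]=d
e=cv2.resize(s["color"][290:400,340:460],None,fx=2.6,fy=2.6,interpolation=3);im[270:556,480:792]=e
cv2.imwrite("pics/crop0.png",im[:,:,::-1])
for n,S in(("top",t),("side",s)):
    hsv=cv2.cvtColor(S["color"],cv2.COLOR_RGB2HSV)
    m=(S["color"].max(2)<75)
    P=cloud(S)
    for ct,st in blobs(m,60,900):
        x=plane(S,ct,.016 if n=="top" else .016)[0]
        if .2<x[0]<1 and abs(x[1])<.7: print(n,ct.round(1),st[2:],x.round(4), P[int(ct[1]),int(ct[0])].round(3))
    m=(hsv[...,0]>15)&(hsv[...,0]<28)&(hsv[...,1]>150)&(hsv[...,2]>110)
    for ct,st in blobs(m,8,200): print("brass",n,ct.round(1),st,plane(S,ct,.05)[0].round(4))
E
```

```text
top [ 97.2 128.3] [ 40  37 693] [0.8048 0.6317 0.016 ] [0.778 0.589 0.113]
top [551.4 172.4] [14 22 64] [ 0.7152 -0.5562  0.016 ] [ 0.719 -0.56   0.004]
top [552.2 208.9] [ 20  19 240] [ 0.6198 -0.557   0.016 ] [ 0.614 -0.536  0.068]
top [185.2 213. ] [ 18  17 235] [0.5859 0.3881 0.016 ] [0.587 0.387 0.024]
top [483.3 224.5] [ 18  18 261] [ 0.5752 -0.3808  0.016 ] [ 0.577 -0.381  0.014]
top [211.7 264.9] [ 18  17 243] [0.4533 0.3133 0.016 ] [0.456 0.316 0.014]
top [131.4 302.3] [ 15  18 117] [0.3526 0.5147 0.016 ] [0.353 0.518 0.009]
top [538.9 330.1] [ 32  33 575] [ 0.3107 -0.5205  0.016 ] [ 0.316 -0.488  0.097]
top [144.3 332.7] [ 14  18 140] [0.2767 0.4774 0.016 ] [0.279 0.476 0.023]
top [500.2 347.1] [ 15  16 147] [ 0.2658 -0.4233  0.016 ] [ 0.27  -0.411  0.054]
top [ 90.9 358. ] [18  8 79] [0.2096 0.6097 0.016 ] [0.208 0.618 0.003]
brass top [156.8 246.6] [150 241  14  12 117] [0.4945 0.4464 0.05  ]
brass top [174.  273.3] [167 268  15  13 124] [0.4286 0.3996 0.05  ]
side [289.2 152. ] [33  8 99] [0.6715 0.6622 0.016 ] [0.669 0.657 0.019]
side [211.7 195. ] [ 19   9 111] [0.3439
[... 5508 characters left out ...]
 448   7   5  15] [ 0.6194 -0.6291  0.05  ]
brass side [270.9 456. ] [268 450   6  13  25] [ 0.1925 -0.444   0.05  ]
brass side [525.5 456.3] [520 453  12   7  22] [ 0.5932 -0.6296  0.05  ]
brass side [473.6 463.9] [471 460   5   8  12] [ 0.5019 -0.6032  0.05  ]
brass side [507.7 464. ] [500 460  18  10  44] [ 0.5551 -0.6281  0.05  ]
brass side [275.5 466. ] [273 463   5   7  12] [ 0.1931 -0.4647  0.05  ]
brass side [328.3 473.1] [327 469   3   9  12] [ 0.2689 -0.5139  0.05  ]
brass side [382.  474.1] [379 468   8  11  30] [ 0.3499 -0.5534  0.05  ]
brass side [398.8 471.1] [396 469   7   5  10] [ 0.3784 -0.5607  0.05  ]
brass side [400.5 475.9] [397 473   8   7  17] [ 0.3764 -0.5694  0.05  ]
```

View pics/crop0.png

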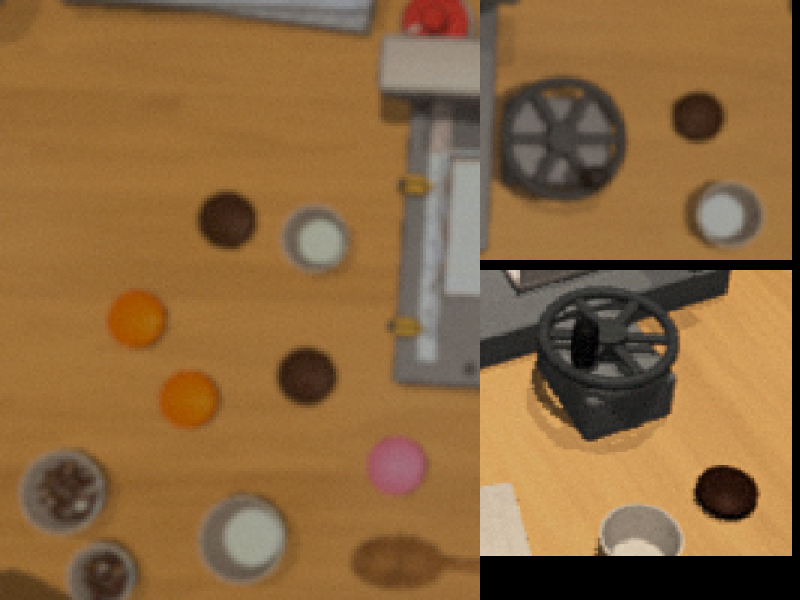

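The crop confirms three dark bevelled discs (biscuits) and shows two orange and one pink look-alike. The knob is on the wheel's front right, at about top pixel (444,248). Next I measure the bench.

```bash
python3 - <<'E'
from h import *
import pickle
t=pickle.load(open("top0.pkl","rb"));s=pickle.load(open("side0.pkl","rb"))
g=cv2.cvtColor(t["color"],cv2.COLOR_RGB2GRAY)
c=cv2.resize(t["color"][185:280,235:300],None,fx=6,fy=6,interpolation=3)
d=cv2.resize(s["color"][195:265,280:340],None,fx=6.6,fy=6.6,interpolation=3)
im=np.zeros((590,800,3),np.uint8);im[:570,:390]=c;im[:462,395:791]=d
cv2.imwrite("pics/crop1.png",im[:,:,::-1])
hsv=cv2.cvtColor(t["color"],cv2.COLOR_RGB2HSV)
m=(hsv[...,0]>12)&(hsv[...,0]<30)&(hsv[...,1]>120);m[:,:238]=0;m[:,256:]=0;m[:190]=0;m[265:]=0
m[:, :241]=0
for ct,st in blobs(m,5,200): print("brass",ct.round(1),st,plane(t,ct,.05)[0].round(4))
P=cloud(t)
# domes: height 60-68 around the row
for n,S,(u0,u1,v0,v1) in(("top",t,(265,395,205,240)),("side",s,(310,380,220,290))):
    C=cloud(S)
    z=C[...,2]; mm=(z>.058)&(z<.075); w=np.zeros_like(mm); w[v0:v1,u0:u1]=mm[v0:v1,u0:u1]
    for ct,st in blobs(w,10,500): print("dome",n,ct.round(1),st,plane(S,ct,.062)[0].round(4))
gg=cv2.medianBlur(g,3)
print(cv2.HoughCircles(gg[190:275,395:470],3,1,50,param1=100,param2=15,minRadius=20,maxRadius=30)) if 0 else None
z=P[...,2];w=(z>.06)&(z<.085);w[:,:405]=0;w[:,470:]=0;w[:200]=0;w[270:]=0
ct=max(blobs(w,50,5000),key=lambda b:b[1][4]);print("wheel",ct)
cn=max(cv2.findContours(w.astype(np.uint8),0,1)[0],key=len); e=cv2.fitEllipse(cv2.convexHull(cn)); print(e,plane(t,e[0],.07))
w=(z>.1)&(z<.13);w[:,:400]=0;w[:,470:]=0;w[:200]=0;w[270:]=0
for ct,st in blobs(w,5,500): print("knob",ct,st,plane(t,ct,.116))
E
```

```text
dome top [390.4 215.5] [389 205   3  21  31] [ 0.5864 -0.1375  0.062 ]
dome top [283.7 222.8] [278 218  12  10  76] [0.5614 0.128  0.062 ]
dome top [309.9 224.4] [306 220  10  11  75] [0.5589 0.0623 0.062 ]
dome top [336.2 225.8] [331 221  11  11  76] [ 0.5572 -0.0033  0.062 ]
dome top [362.8 226.8] [358 222  12  10  76] [ 0.5564 -0.0695  0.062 ]
dome top [389.3 234.9] [389 230   2  10  15] [ 0.5378 -0.1357  0.062 ]
dome side [364.8 237.6] [348 220  32  38 185] [0.638  0.0423 0.062 ]
dome side [325.9 228.5] [322 226   9   7  49] [0.5616 0.122  0.062 ]
dome side [335.8 241.8] [332 239   9   7  51] [0.5596 0.0566 0.062 ]
dome side [346.6 255.9] [342 253  10   7  55] [ 0.5583 -0.0085  0.062 ]
dome side [358.  271.4] [354 268   9   8  61] [ 0.5558 -0.0748  0.062 ]
dome side [369.4 286.4] [355 282  25   8 106] [ 0.5543 -0.1352  0.062 ]
wheel (array([430.57473481, 232.58244937]), array([ 407,  210,   49,   48, 1037], dtype=int32))
((431.154296875, 233.43072509765625), (48.09397888183594, 48.98442459106445), 115.93497467041016) [[ 0.54315031 -0.23780923  0.07      ]]
knob [443.65277778 248.05555556] [439 244  10   9  72] [[ 0.50419945 -0.2594245   0.116     ]]
```

View pics/crop1.png

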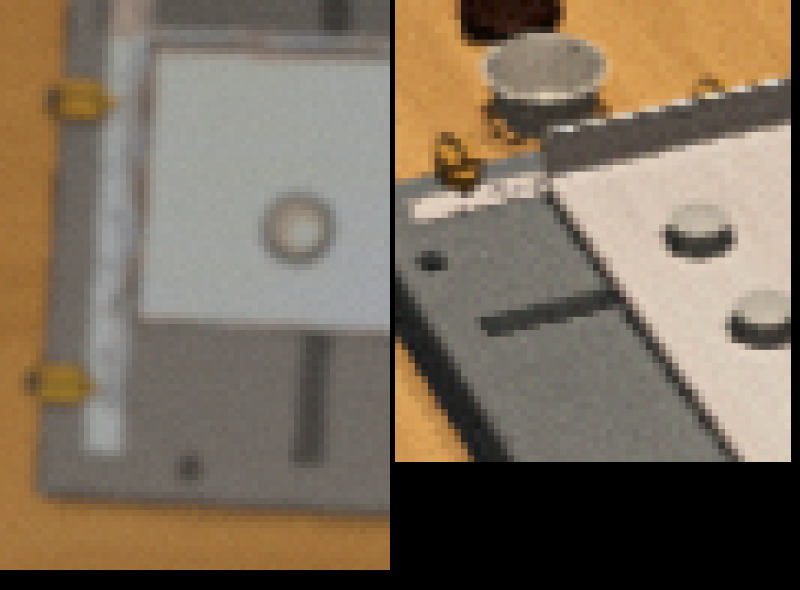

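The brass marker tips are at top pixels ≈(253,202) and (250,249). The pointer is only faintly seen, near (255,235). I average frames and enhance the strip.

```bash
python3 - <<'E'
from h import *
fr=[snapshot("top") for _ in range(10)]
a=np.mean([f["color"].astype(float) for f in fr],0); np.save("avg0.npy",a)
c=a[190:270,240:276]; c=np.clip((c-60)*1.6,0,255).astype(np.uint8)
im=cv2.resize(c,None,fx=7.4,fy=7.4,interpolation=cv2.INTER_CUBIC)
sd=np.mean([snapshot("side")["color"].astype(float) for _ in range(8)],0)
d=cv2.resize(np.clip(sd[195:265,280:350]*1.1,0,255).astype(np.uint8),None,fx=7.2,fy=7.2,interpolation=2)
o=np.zeros((592,800,3),np.uint8);o[:im.shape[0],:im.shape[1]]=im;o[:504,280:784]=d
cv2.imwrite("pics/ptr.png",o[:,:,::-1])
for v in range(196,254,2): print(v,a[v,244:268].mean(1).astype(int))
E
```

```text
196 [105  99  95  96  98  98  99 103 119 138 149 152 146 137 128 119 125 144
 156 159 159 159 159 158]
198 [100  97  97 100 102 101  99 102 118 138 149 147 141 133 120 113 124 145
 157 159 158 159 159 159]
200 [ 75  81  89  93  94  95  92  91 108 133 144 143 133 125 111 106 122 146
 157 159 160 159 160 159]
202 [ 70  86  97 101 103 101  97  86  90 109 125 133 130 123 107  98 121 146
 158 160 161 160 159 159]
204 [ 76  79  83  85  86  87  85  88 104 127 139 139 132 125 111 105 127 150
 158 159 159 159 159 158]
206 [ 93  87  87  89  88  88  89 104 130 148 154 146 135 128 119 113 135 154
 160 160 159 159 158 159]
208 [ 96  91  95  97  98  98 101 115 138 154 155 144 132 128 121 118 139 156
 161 160 161 160 160 159]
210 [ 99  96  96  97  98  97 103 119 140 154 152 140 127 125 121 124 144 157
 160 159 159 159 160 159]
212 [ 98  94  98  99  99  99 102 118 135 146 148 140 127 115 112 125 147 157
 158 160 159 159 159 159]
214 [ 86  91  96  99 100 100 105 122 142 152 152 143 129 112 107 123 146 158
 160 159 159 159 159 159]
216 [ 83  89  95  98  99 100 106 124 145 156 154 147 133 112 101 123 1
[... 1186 characters left out ...]
 107 120 142 156 158 154 147 137 123 106  99  99 100 100
 100  99  97  99 100 101]
242 [100 101 102 102 108 125 144 153 152 148 144 136 121 108 103 103 103 102
 104 103 104 104 104 105]
244 [ 98 100 101 101 107 125 143 145 139 138 141 134 120 108 104 104 103 104
 102 103 104 103 103 104]
246 [ 99 102 100  99  99 113 138 150 147 142 140 129 113 105 103 103 102 103
 103 102 103 104 103 103]
248 [ 93  95  95  93  88  98 121 138 141 139 137 122 107 103 104 103 103 104
 102 103 102 103 104 103]
250 [ 99 100 100  97  93 102 115 125 129 132 131 118 104 101 104 104 104 103
 103 104 103 103 104 103]
252 [ 88  88  89  91 102 126 143 147 141 138 134 122 106 101 103 103 103 104
 104 104 104 103 104 103]
```

View pics/ptr.png

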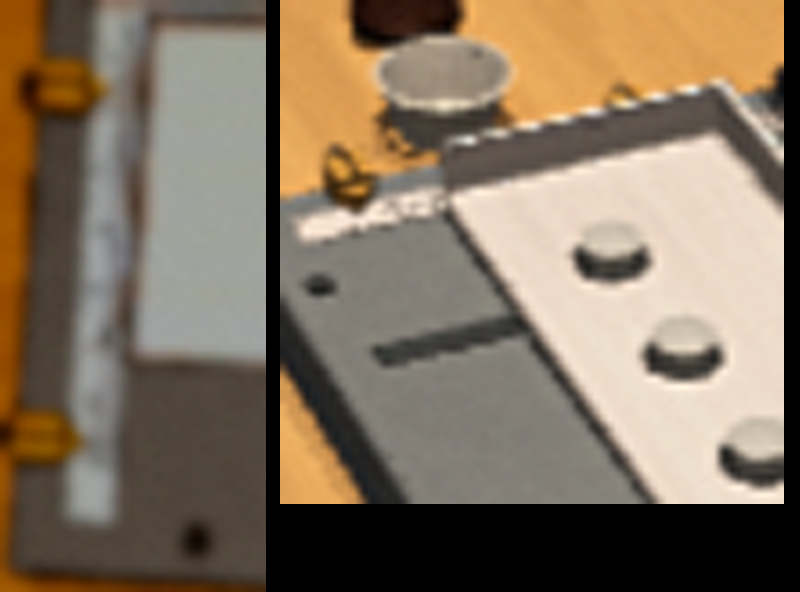

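The pointer's tip is at about top pixel (253,235), and the front marker's tip is at (250,249). The pointer must come about 36 mm towards the robot, roughly 1.2 turns counter-clockwise. Now I go to the knob.

Request:
move_arm:
  rows:
    - [0, 0, 0, -0.113, 0.08]
    - [0, 0, 0, -0.113, 0.08]
    - [0, 0, 0, -0.114, 0.08]
    - [-0.04, 0, 0, 0, 0.08]
    - [-0.04, 0, 0, 0, 0.08]
    - [-0.04, 0, 0, 0, 0.08]
    - [-0.04, 0, 0, 0, 0.08]
    - [-0.04, 0, 0, 0, 0.08]
    - [-0.04, 0, 0, 0, 0.08]
    - [-0.04, 0, 0, 0, 0.08]

```text
clock: 1.83
tool_pos: [0.491, 0.5883, 0.4049]
eef_rot: [0.001, 1.0, 0.0, 0.0]
contact_force: [0.4, 2.1, -0.3]
opening: 0.906
finger_force: 0.0
```

Request:
move_arm:
  rows:
    - [0, -0.04, 0, 0, 0.06]
    - [0, -0.04, 0, 0, 0.06]
    - [0, -0.04, 0, 0, 0.06]
    - [0, -0.04, 0, 0, 0.06]
    - [0, -0.04, 0, 0, 0.06]
    - [0, -0.04, 0, 0, 0.06]
    - [0, -0.04, 0, 0, 0.06]
    - [0, -0.04, 0, 0, 0.06]
    - [0, -0.04, 0, 0, 0.06]
    - [0, -0.04, 0, 0, 0.06]

```text
clock: 2.67
tool_pos: [0.4883, 0.187, 0.4049]
eef_rot: [0.0, 1.0, 0.0, 0.0]
contact_force: [0.4, 0.8, -0.2]
opening: 0.684
finger_force: 0.0
```

```bash
cat >> h.py <<'E'
def tool():
    s=r.get_state();q=R.from_quat(s["eef_rot"])
    print("t",round(s["clock"],2),"tcp",s["tool_pos"].round(4),"F",s["contact_force"].round(1),"open",round(s["opening"]*88.1,1),"ff",round(float(s["finger_force"]),1),"x",q.apply([1,0,0]).round(4),"y",q.apply([0,1,0]).round(4),"z",q.apply([0,0,1]).round(4),"q",s["q"].round(2))
    return s,q
def delta(target):
    s,q=tool(); print("tool delta to",np.round(target,4),q.inv().apply(np.array(target)-s["tool_pos"]).round(4))
E
python3 -c "
from h import *
delta([.5042,-.2594,.35])"
```

```text
t 2.67 tcp [0.4883 0.187  0.4049] F [ 0.4  0.8 -0.2] open 60.2 ff 0.0 x [-1.e+00  6.e-04 -6.e-04] y [6.e-04 1.e+00 1.e-04] z [ 6.e-04  1.e-04 -1.e+00] q [-0.23  0.57 -0.36  1.87  0.28  0.75  0.83]
tool delta to [ 0.5042 -0.2594  0.35  ] [-0.0161 -0.4464  0.0549]
```

Request:
move_arm:
  rows:
    - [-0.008, -0.04, 0, 0, 0.05]
    - [-0.008, -0.04, 0, 0, 0.05]
    - [0, -0.04, 0, 0, 0.05]
    - [0, -0.04, 0, 0, 0.05]
    - [0, -0.04, 0, 0, 0.05]
    - [0, -0.04, 0, 0, 0.05]
    - [0, -0.04, 0, 0, 0.05]
    - [0, -0.04, 0, 0, 0.05]
    - [0, -0.04, 0, 0, 0.05]
    - [0, -0.04, 0, 0, 0.05]

```text
clock: 3.5
tool_pos: [0.5039, -0.2133, 0.4049]
eef_rot: [0.001, 1.0, -0.0, 0.0]
contact_force: [0.9, 0.5, 0.6]
opening: 0.568
finger_force: 0.0
```

Request:
move_arm:
  rows:
    - [0, -0.04, 0, 0, 0.05]
    - [0, -0.006, 0.03, 0, 0.05]
    - [0, 0, 0.03, 0, 0.05]
    - [0, 0, 0.02, 0, 0.05]
    - [0, 0, 0, 0, 0.05]
    - [0, 0, 0, 0, 0.05]

```text
clock: 4.0
tool_pos: [0.5041, -0.257, 0.3243]
eef_rot: [0.0, 1.0, 0.0, -0.001]
contact_force: [-0.2, -0.4, 0.9]
opening: 0.564
finger_force: 0.0
```

```bash
python3 - <<'E'
from h import *
delta([.5042,-.2594,.247])
s=snapshot("side"); cv2.imwrite("pics/side1.png",cv2.resize(s["color"][220:420,300:520],None,fx=2.7,fy=2.7)[:,:,::-1])
E
```

```text
t 4.0 tcp [ 0.5041 -0.257   0.3243] F [-0.2 -0.4  0.9] open 49.7 ff 0.0 x [-1.0e+00  6.0e-04  1.6e-03] y [6.e-04 1.e+00 9.e-04] z [-1.6e-03  9.0e-04 -1.0e+00] q [ 0.59  0.74 -0.35  1.82  0.38  0.66  1.59]
tool delta to [ 0.5042 -0.2594  0.247 ] [-0.0002 -0.0025  0.0773]
```

View pics/side1.png

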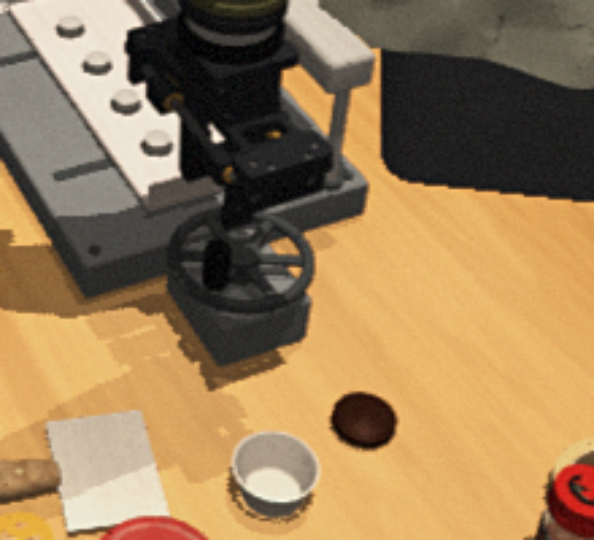

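Request:
move_arm:
  rows:
    - [0, -0.002, 0.026, 0, 0.05]
    - [0, 0, 0.026, 0, 0.05]
    - [0, 0, 0.025, 0, 0.05]
    - [0, 0, 0, 0, 0.05]
    - [0, 0, 0, 0, 0.015]
    - [0, 0, 0, 0, 0.015]
    - [0, 0, 0, 0, 0.015]
    - [0, 0, 0, 0, 0.015]
    - [0, 0, 0, 0, 0.015]
  newtons: 35

```text
clock: 4.8
tool_pos: [0.5047, -0.2613, 0.2497]
eef_rot: [0.001, 1.0, -0.002, 0.002]
contact_force: [-0.2, -5.1, 5.0]
opening: 0.24
finger_force: 35.0
```

```bash
python3 - <<'E'
from h import *
s,q=tool()
K=s["tool_pos"][:2];A=np.array([.543,-.238]);print(K-A,np.hypot(*(K-A)),np.degrees(np.arctan2(*(K-A)[::-1])))
E
```

```text
t 4.8 tcp [ 0.5047 -0.2613  0.2497] F [-0.2 -5.1  5. ] open 21.1 ff 35.0 x [-1.      0.0027 -0.0033] y [ 0.0027  1.     -0.0043] z [ 0.0033 -0.0043 -1.    ] q [ 0.56  0.85 -0.27  1.86  0.45  0.49  1.54]
[-0.03826742 -0.02331424] 0.04481014620385089 -148.64833310237074
```

```bash
cat > arc.py <<'E'
import sys,json,numpy as np
a0,step,n=float(sys.argv[1]),float(sys.argv[2]),int(sys.argv[3])
a=np.radians(a0+step*np.arange(n+1));p=.0448*np.c_[np.cos(a),np.sin(a)]
d=np.diff(np.round(p,4),axis=0);print(json.dumps([[round(-x,4),round(y,4)] for x,y in d]))
E
python3 arc.py 211.4 30 12
```

```text
[[-0.0168, -0.016], [-0.0225, -0.0055], [-0.0222, 0.0066], [-0.016, 0.0168], [-0.0055, 0.0225], [0.0066, 0.0222], [0.0168, 0.016], [0.0225, 0.0055], [0.0222, -0.0066], [0.016, -0.0168], [0.0055, -0.0225], [-0.0066, -0.0222]]
```

Request:
move_arm:
  rows:
    - [-0.0168, -0.016, 0, 0, 0.015]
    - [-0.0225, -0.0055, 0, 0, 0.015]
    - [-0.0222, 0.0066, 0, 0, 0.015]
    - [-0.016, 0.0168, 0, 0, 0.015]
    - [-0.0055, 0.0225, 0, 0, 0.015]
    - [0.0066, 0.0222, 0, 0, 0.015]
    - [0.0168, 0.016, 0, 0, 0.015]
    - [0.0225, 0.0055, 0, 0, 0.015]
    - [0.0222, -0.0066, 0, 0, 0.015]
    - [0.016, -0.0168, 0, 0, 0.015]

```text
clock: 5.63
tool_pos: [0.5063, -0.2141, 0.2498]
eef_rot: [-0.001, 1.0, -0.001, 0.007]
contact_force: [13.8, -2.1, -5.0]
opening: 0.236
finger_force: 35.0
```

```bash
python3 - <<'E'
from h import *
s,q=tool()
K=s["tool_pos"][:2];A=np.array([.543,-.238]);print(K-A,np.hypot(*(K-A)),np.degrees(np.arctan2(*(K-A)[::-1])))
a=np.mean([snapshot("top")["color"].astype(float) for _ in range(10)],0);np.save("avg1.npy",a)
for v in range(236,262): print(v,a[v,246:266].mean(1).astype(int))
c=np.clip((a[220:270,238:278]-50)*1.6,0,255).astype(np.uint8)
cv2.imwrite("pics/ptr1.png",cv2.resize(c,None,fx=11,fy=11,interpolation=2)[:,:,::-1])
E
```

```text
t 5.63 tcp [ 0.5063 -0.2141  0.2498] F [13.8 -2.1 -5. ] open 20.8 ff 35.0 x [-0.9999 -0.002  -0.0133] y [-0.0019  1.     -0.0015] z [ 0.0133 -0.0015 -0.9999] q [ 0.47  0.83 -0.26  1.92  0.45  0.43  1.45]
[-0.0367161   0.02393862] 0.04383069383083275 146.89596013559395
236 [114 114 117 131 153 169 169 163 155 151 136 130 154 175 180 181 181 181
 180 181]
237 [115 115 117 131 156 169 169 161 149 146 135 134 156 175 181 181 179 180
 181 181]
238 [115 114 119 133 156 174 174 165 150 144 137 136 157 176 180 181 180 180
 180 180]
239 [115 116 119 134 159 176 178 167 149 144 138 137 158 175 180 180 180 181
 179 179]
240 [114 116 121 137 161 177 179 167 150 143 137 141 162 177 180 182 180 181
 180 180]
241 [115 116 122 140 162 177 177 165 146 138 135 144 166 179 181 181 180 181
 180 180]
242 [117 117 123 141 163 173 171 157 138 127 128 144 168 180 182 181 180 182
 181 181]
243 [115 117 124 142 163 168 157 139 123 118 123 143 168 180 182 181 181 181
 181 181]
244 [114 114 122 142 161 163 145 121 109 111 120 141 167 180 182 182 181 181
 182 181]
245 [112 112 117 137 160 164 146 120 107 109 117
[... 730 characters left out ...]
117]
254 [112 116 130 156 174 180 179 177 170 148 124 117 116 117 116 117 117 116
 117 118]
255 [117 117 130 154 174 181 181 180 173 150 126 117 118 117 117 117 117 116
 116 118]
256 [115 117 129 153 174 180 181 178 170 148 126 118 117 118 119 117 118 117
 116 117]
257 [115 117 130 154 174 181 180 179 167 146 125 120 117 118 117 117 117 116
 117 118]
258 [115 118 130 154 171 176 178 177 166 145 125 118 118 118 119 118 116 117
 117 117]
259 [116 118 128 145 158 164 169 170 160 141 123 117 117 118 118 117 116 117
 118 115]
260 [115 116 122 131 139 142 147 150 145 130 120 116 117 118 118 117 117 117
 114 107]
261 [116 116 117 118 122 124 126 127 125 120 117 116 117 118 118 118 117 117
 109  96]
```

View pics/ptr1.png

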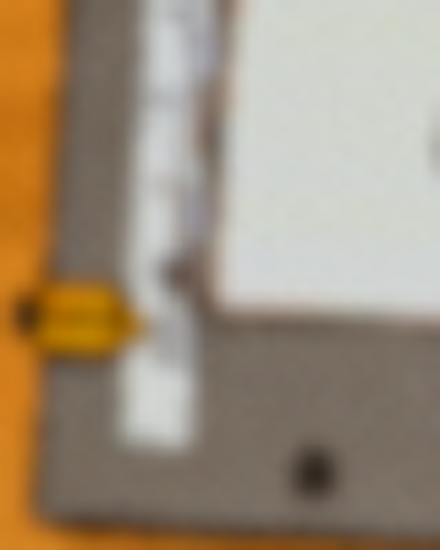

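The pointer tip is now at row 244.7 (column 252) and the marker tip at row 249.4. About 11.6 mm remains, which is 139° more.

```bash
python3 arc.py 151.4 27.2 5
```

```text
[[0.0055, -0.0203], [-0.0045, -0.0206], [-0.0133, -0.0163], [-0.0194, -0.0083], [-0.021, 0.0014]]
```

Request:
move_arm:
  rows:
    - [0.0055, -0.0203, 0, 0, 0.015]
    - [-0.0045, -0.0206, 0, 0, 0.015]
    - [-0.0133, -0.0163, 0, 0, 0.015]
    - [-0.0194, -0.0083, 0, 0, 0.015]
    - [-0.021, 0.0014, 0, 0, 0.015]
    - [0, 0, 0, 0, 0.015]
    - [0, 0, 0, 0, 0.015]

```text
clock: 6.72
tool_pos: [0.5579, -0.2823, 0.2498]
eef_rot: [0.002, 1.0, -0.003, 0.004]
contact_force: [4.2, -7.3, -0.8]
opening: 0.238
finger_force: 35.0
```

```bash
cat > ptr.py <<'E'
from h import *
import sys
s,q=tool()
K=s["tool_pos"][:2];A=np.array([.543,-.238]);print(K-A,np.hypot(*(K-A)),np.degrees(np.arctan2(*(K-A)[::-1])))
a=np.mean([snapshot("top")["color"].astype(float) for _ in range(10)],0).mean(2)
lo,hi=int(sys.argv[1]),int(sys.argv[2])
for v in range(lo,hi): print(v,a[v,246:266].astype(int))
E
python3 ptr.py 243 258
```

```text
t 6.72 tcp [ 0.5579 -0.2823  0.2498] F [ 4.2 -7.3 -0.8] open 21.0 ff 35.0 x [-1.      0.0034 -0.0082] y [ 0.0035  1.     -0.0067] z [ 0.0081 -0.0067 -0.9999] q [ 0.57  0.9  -0.31  1.68  0.44  0.62  1.58]
[ 0.01494768 -0.04434878] 0.046800084425353924 -71.37369665897505
243 [116 117 124 143 163 169 164 155 144 131 125 141 167 179 181 180 181 181
 181 180]
244 [114 115 122 142 162 165 158 152 143 130 123 141 165 179 180 180 181 180
 180 180]
245 [112 112 118 138 160 167 160 154 146 129 121 141 168 180 181 181 182 182
 181 181]
246 [115 113 113 128 157 170 165 154 144 125 116 140 168 180 182 182 181 181
 182 182]
247 [115 112 107 121 150 166 161 143 131 116 111 141 168 181 182 182 182 183
 182 182]
248 [110 106 100 111 137 152 142 124 117 112 114 141 169 181 183 183 182 182
 182 182]
249 [108 106  98 107 124 134 122 110 117 118 119 143 170 180 182 183 182 182
 182 182]
250 [116 111 107 114 129 137 129 120 127 124 120 143 168 179 182 182 181 182
 182 182]
251 [108 107 111 129 147 153 147 140 139 127 118 135 160 170 174 174 175 177
 177 177]
252 [101 103 116 143 162 166 160 153 148 129 111 121 137 147 150 152 155 157
 159 161]
253 [107 110 125 153 173 176 171 167 159 137 113 107 112 117 121 123 126 130
 131 134]
254 [114 116 130 156 175 180 180 177 170 147 121 107 106 107 110 112 114 115
 115 116]
255 [117 117 132 155 175 181 182 180 173 152 126 114 111 112 114 114 115 115
 115 116]
256 [117 117 130 154 174 181 181 180 172 148 128 117 116 118 118 117 117 117
 118 118]
257 [116 118 130 154 175 181 182 179 168 146 126 119 118 118 119 117 118 117
 117 118]
```

The pointer stands level with the marker, to within about 0.4 mm. I release the knob and lift.

Request:
move_arm:
  rows:
    - [0, 0, 0, 0, 0.05]
    - [0, 0, 0, 0, 0.05]
    - [0, 0, 0, 0, 0.05]
    - [0, 0, -0.03, 0, 0.05]
    - [0, 0, -0.03, 0, 0.05]
    - [0, 0, -0.03, 0.12, 0.06]
    - [0, 0, -0.03, 0.12, 0.06]
    - [0, 0, 0, 0.12, 0.06]
    - [0, 0, 0, 0.12, 0.06]
    - [0, 0, 0, 0.12, 0.06]

```text
clock: 8.05
tool_pos: [0.5556, -0.2777, 0.3685]
eef_rot: [0.298, 0.954, 0.001, 0.0]
contact_force: [-0.4, -1.0, 0.2]
opening: 0.682
finger_force: 0.0
```

Request:
move_arm:
  rows:
    - [0, 0, 0, 0.12, 0.06]
    - [0, 0, 0, 0.12, 0.06]
    - [0, 0, 0, 0.12, 0.06]
    - [0, 0, 0, 0.12, 0.06]
    - [0, 0, 0, 0.12, 0.06]
    - [0, 0, 0, 0.12, 0.06]
    - [0, 0, 0, 0.12, 0.06]
    - [0, 0, 0, 0.12, 0.06]

```text
clock: 8.72
tool_pos: [0.5556, -0.2775, 0.3676]
eef_rot: [0.705, 0.709, 0.0, -0.001]
contact_force: [-0.5, -0.1, 0.0]
opening: 0.676
finger_force: 0.0
```

```bash
cat > meas.py <<'E'
from h import *
def avg(n,k=6):
    f=[snapshot(n) for _ in range(k)];s=dict(f[0]);s["color"]=np.mean([x["color"].astype(float) for x in f],0).astype(np.uint8);s["depth"]=np.median([x["depth"] for x in f],0);return s
def biscuits(S,n,zs=.009):
    for ct,st in blobs(S["color"].max(2)<78,60,900):
        x=plane(S,ct,zs)[0]
        if .3<x[0]<.8 and abs(x[1])<.45 and st[2]/st[3]<2.2 and st[4]>.6*st[2]*st[3]: print(n,ct.round(1),st[2:],x.round(4))
def domes(S,n,box):
    z=cloud(S)[...,2];w=np.zeros(z.shape,bool);u0,u1,v0,v1=box;w[v0:v1,u0:u1]=((z>.058)&(z<.075))[v0:v1,u0:u1]
    for ct,st in blobs(w,30,500): print("dome",n,ct.round(1),st[2:],plane(S,ct,.062)[0].round(4))
if __name__=="__main__":
    tool()
    t=avg("top");s=avg("side")
    biscuits(t,"top");biscuits(s,"side");domes(t,"top",(265,388,225,260));domes(s,"side",(295,375,225,305))
    cv2.imwrite("pics/last.png",t["color"][:,:,::-1])
E
python3 meas.py; python3 ptr.py 248 252
```

```text
t 8.72 tcp [ 0.5556 -0.2775  0.3676] F [-0.5 -0.1  0. ] open 59.5 ff 0.0 x [-0.0052  1.      0.0018] y [ 1.0e+00  5.2e-03 -7.0e-04] z [-7.0e-04  1.8e-03 -1.0e+00] q [ 0.36  0.73  0.06  1.62 -0.06  0.8   0.45]
top [184.5 212.7] [ 17  17 192] [0.5875 0.3919 0.009 ]
top [211.1 264.7] [ 17  17 186] [0.454  0.3163 0.009 ]
top [357.7 262.5] [ 9  9 61] [ 0.4696 -0.0611  0.009 ]
side [296.7 196.1] [ 15   9 112] [0.5859 0.388  0.009 ]
side [264.6 218.4] [ 16  12 147] [0.4519 0.3108 0.009 ]
side [434.2 375.4] [ 23  20 370] [ 0.574  -0.3872  0.009 ]
dome top [282.6 237.4] [10 10 75] [0.5248 0.1294 0.062 ]
dome top [309.1 238.7] [ 9 10 74] [0.5231 0.0634 0.062 ]
dome top [335.6 240.1] [10 10 75] [ 0.5212 -0.0026  0.062 ]
dome top [362.1 241.7] [ 9 10 75] [ 0.5191 -0.0683  0.062 ]
dome side [357.3 246.8] [ 37  47 237] [0.6008 0.0143 0.062 ]
dome side [313.2 231.4] [ 9  6 47] [0.5248 0.1233 0.062 ]
dome side [323. 245.] [ 9  7 55] [0.5231 0.0575 0.062 ]
dome side [333.4 259.5] [10  8 61] [ 0.5213 -0.0083  0.062 ]
dome side [344.5 275.2] [10  8 64] [ 0.5193 -0.0745  0.062 ]
dome side [357.5 290.2] [ 34  15 197] [ 0.5225 -0.1355  0.062 ]
dome side [371.  302.2] [ 9  6 36] [ 0.5315 -0.1847  0.062 ]
t 9.32 tcp [ 0.5557 -0.2787  0.3677] F [-0.6  0.5  0.1] open 59.9 ff 0.0 x [-1.040e-02  9.999e-01  2.000e-04] y [0.9999 0.0104 0.    ] z [ 0.e+00  2.e-04 -1.e+00] q [ 0.36  0.73  0.06  1.62 -0.06  0.79  0.45]
[ 0.01274723 -0.04068594] 0.04263610414606219 -72.60380800640263
248 [111 108 100 115 140 154 145 126 120 114 116 145 172 184 186 186 186 185
 185 186]
249 [113 108 101 109 127 136 126 111 120 120 120 146 173 184 186 186 186 186
 185 185]
250 [118 112 108 117 131 139 131 122 130 128 123 145 172 183 186 185 185 185
 185 185]
251 [111 108 114 132 151 156 150 142 142 130 119 138 164 174 177 178 179 179
 181 182]
```

Request:
move_arm:
  rows:
    - [-0.0355, 0.006, 0, 0, 0.065]
    - [-0.0355, 0.006, 0, 0, 0.065]
    - [-0.0355, 0.006, 0, 0, 0.065]
    - [0, 0, 0.035, 0, 0.065]
    - [0, 0, 0.035, 0, 0.065]
    - [0, 0, 0.035, 0, 0.065]
    - [0, 0, 0.035, 0, 0.065]
    - [0, 0, 0, 0, 0.065]
    - [0, 0, 0, 0, 0.065]

```text
clock: 10.57
tool_pos: [0.5743, -0.3844, 0.2262]
eef_rot: [0.703, 0.711, -0.0, -0.002]
contact_force: [-0.2, -0.5, -0.0]
opening: 0.738
finger_force: 0.0
```

```bash
python3 - <<'E'
from h import *
delta([.575,-.385,.169])
s=snapshot("side"); cv2.imwrite("pics/b3.png",cv2.resize(s["color"][280:430,340:540],None,fx=3,fy=3)[:,:,::-1])
E
```

```text
t 10.57 tcp [ 0.5743 -0.3844  0.2262] F [-0.2 -0.5 -0. ] open 65.0 ff 0.0 x [-0.0102  0.9999  0.0024] y [ 0.9999  0.0102 -0.0036] z [-0.0036  0.0023 -1.    ] q [ 0.5   1.    0.04  1.46 -0.05  0.69  0.57]
tool delta to [ 0.575 -0.385  0.169] [-0.0007  0.0009  0.0572]
```

View pics/b3.png

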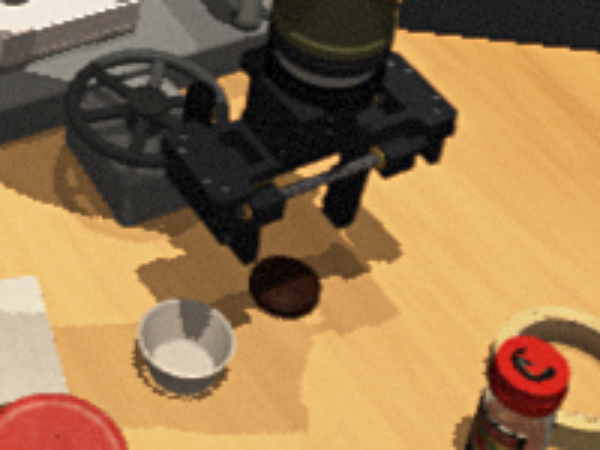

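Request:
move_arm:
  rows:
    - [-0.001, 0.001, 0.03, 0, 0.065]
    - [0, 0, 0.027, 0, 0.065]
    - [0, 0, 0, 0, 0.065]
    - [0, 0, 0, 0, 0.04]
    - [0, 0, 0, 0, 0.04]
    - [0, 0, 0, 0, 0.04]
    - [0, 0, 0, 0, 0.04]
    - [0, 0, 0, 0, 0.04]
  newtons: 15

```text
clock: 11.28
tool_pos: [0.5771, -0.3868, 0.1738]
eef_rot: [0.704, 0.711, 0.001, 0.003]
contact_force: [-0.6, 0.9, 8.0]
opening: 0.548
finger_force: 15.0
```

```bash
python3 - <<'E'
from h import *
delta([.575,-.385,.169])
E
```

```text
t 11.28 tcp [ 0.5771 -0.3868  0.1738] F [-0.6  0.9  8. ] open 48.2 ff 15.0 x [-0.0099  0.9999 -0.0029] y [0.9999 0.0099 0.0043] z [ 0.0043 -0.0028 -1.    ] q [ 0.51  1.07  0.03  1.46 -0.05  0.6   0.58]
tool delta to [ 0.575 -0.385  0.169] [ 0.0018 -0.0021  0.0048]
```

Request:
move_arm:
  rows:
    - [0, 0, 0, 0, 0.065]
    - [0, 0, 0, 0, 0.065]
    - [0, 0, 0, 0, 0.065]
    - [0, 0, 0, 0, 0.065]

```text
clock: 11.62
tool_pos: [0.5759, -0.3858, 0.1708]
eef_rot: [0.704, 0.711, 0.0, -0.0]
contact_force: [0.1, 0.4, 0.5]
opening: 0.735
finger_force: 0.0
```

```bash
python3 - <<'E'
from h import *
delta([.575,-.385,.169])
E
```

```text
t 11.62 tcp [ 0.5759 -0.3858  0.1708] F [0.1 0.4 0.5] open 64.8 ff 0.0 x [-1.010e-02  9.999e-01  1.000e-04] y [ 0.9999  0.0101 -0.    ] z [-0.e+00  1.e-04 -1.e+00] q [ 0.51  1.08  0.03  1.46 -0.05  0.6   0.58]
tool delta to [ 0.575 -0.385  0.169] [ 0.0008 -0.0008  0.0018]
```

Request:
move_arm:
  rows:
    - [0, 0, -0.003, 0, 0.065]
    - [0, 0, 0, 0, 0.04]
    - [0, 0, 0, 0, 0.04]
    - [0, 0, 0, 0, 0.04]
    - [0, 0, 0, 0, 0.04]
    - [0, 0, 0, 0, 0.04]

```text
clock: 12.12
tool_pos: [0.576, -0.3859, 0.1738]
eef_rot: [0.704, 0.711, 0.0, 0.0]
contact_force: [-0.2, 0.5, 0.9]
opening: 0.554
finger_force: 15.0
```

```bash
python3 - <<'E'
from h import *
delta([.575,-.385,.169])
E
```

```text
t 12.12 tcp [ 0.576  -0.3859  0.1738] F [-0.2  0.5  0.9] open 48.8 ff 15.0 x [-0.01  1.   -0.  ] y [1.e+00 1.e-02 3.e-04] z [ 3.e-04 -0.e+00 -1.e+00] q [ 0.51  1.07  0.03  1.46 -0.05  0.61  0.58]
tool delta to [ 0.575 -0.385  0.169] [ 0.0009 -0.001   0.0048]
```

Request:
move_arm:
  rows:
    - [0, 0, -0.02, 0, 0.04]
    - [0, 0, -0.03, 0, 0.04]
    - [0, 0, -0.035, 0, 0.04]
    - [0, 0, -0.035, 0, 0.04]
    - [0, 0, -0.03, 0, 0.04]
    - [0.02, -0.003, 0, 0, 0.04]
    - [0.035, -0.006, 0, 0, 0.04]
    - [0.035, -0.006, 0, 0, 0.04]
    - [0.035, -0.006, 0, 0, 0.04]
    - [0.035, -0.006, 0, 0, 0.04]
  newtons: 28

```text
clock: 12.95
tool_pos: [0.5465, -0.2247, 0.3237]
eef_rot: [0.704, 0.71, 0.0, -0.0]
contact_force: [1.0, 0.4, -0.3]
opening: 0.544
finger_force: 28.0
```

Request:
move_arm:
  rows:
    - [0.035, -0.006, 0, 0, 0.04]
    - [0.035, -0.006, 0, 0, 0.04]
    - [0.035, -0.006, 0, 0, 0.04]
    - [0.035, -0.006, 0, 0, 0.04]
    - [0.0153, -0.0029, 0, 0, 0.04]
    - [0, 0, 0, 0, 0.04]
    - [0, 0, 0, 0, 0.04]
    - [0, 0, 0, 0, 0.04]

```text
clock: 13.62
tool_pos: [0.519, -0.0725, 0.3238]
eef_rot: [0.704, 0.71, -0.0, 0.001]
contact_force: [-0.5, -0.3, -1.0]
opening: 0.542
finger_force: 28.0
```

```bash
python3 - <<'E'
from h import *
delta([.519,-.0712,.2386])
s=snapshot("side"); cv2.imwrite("pics/b3b.png",cv2.resize(s["color"][130:330,260:460],None,fx=3,fy=3)[:,:,::-1])
E
```

```text
t 13.62 tcp [ 0.519  -0.0725  0.3238] F [-0.5 -0.3 -1. ] open 47.8 ff 28.0 x [-0.0085  1.     -0.0013] y [1.0e+00 8.5e-03 5.0e-04] z [ 6.0e-04 -1.3e-03 -1.0e+00] q [-0.01  0.68  0.09  1.96 -0.12  0.51  0.18]
tool delta to [ 0.519  -0.0712  0.2386] [ 0.0014 -0.0001  0.0852]
```

View pics/b3b.png

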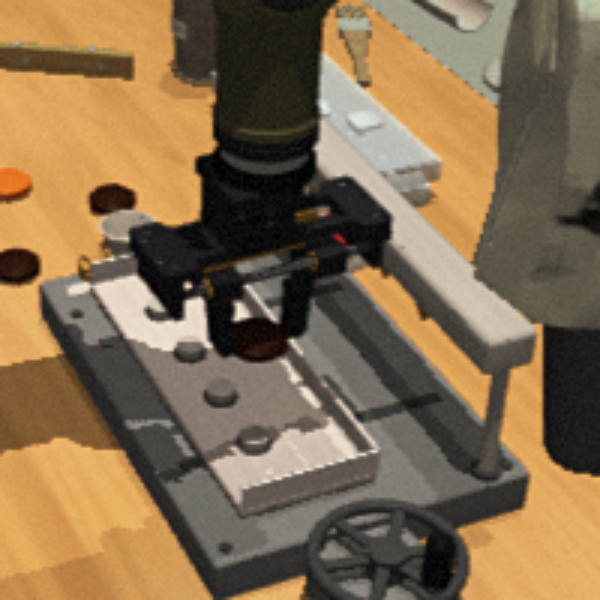

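Request:
move_arm:
  rows:
    - [0.0014, 0, 0.025, 0, 0.04]
    - [0, 0, 0.025, 0, 0.04]
    - [0, 0, 0.02, 0, 0.04]
    - [0, 0, 0.008, 0, 0.04]
    - [0, 0, 0.004, 0, 0.04]
    - [0, 0, 0, 0, 0.04]
    - [0, 0, 0, 0, 0.04]

```text
clock: 14.25
tool_pos: [0.5192, -0.0704, 0.2423]
eef_rot: [0.704, 0.71, 0.0, 0.001]
contact_force: [-0.7, -0.3, 0.6]
opening: 0.548
finger_force: 28.0
```

```bash
python3 - <<'E'
from meas import *
delta([.519,-.0712,.2378])
S=avg("side",4)
d=blobs(S["color"].max(2)<60,30,20000)
P=S["color"]
cv2.imwrite("pics/b3c.png",cv2.resize(P[225:305,300:400],None,fx=6,fy=6,interpolation=2)[:,:,::-1])
print(proj(S,[[.519,-.0745,.08],[.519,-.0745,.072],[.519,-.0712,.072],[.519,-.0745,.064]]))
E
```

```text
t 14.25 tcp [ 0.5192 -0.0704  0.2423] F [-0.7 -0.3  0.6] open 48.3 ff 28.0 x [-9.e-03  1.e+00 -4.e-04] y [1.     0.009  0.0012] z [ 1.2e-03 -3.0e-04 -1.0e+00] q [ 0.01  0.83  0.06  2.   -0.13  0.32  0.19]
tool delta to [ 0.519  -0.0712  0.2378] [-0.0008 -0.0002  0.0045]
[[344.65985226 269.45750852]
 [344.54965662 272.04387399]
 [343.93458739 271.24688703]
 [344.44024139 274.61192245]]
```

View pics/b3c.png

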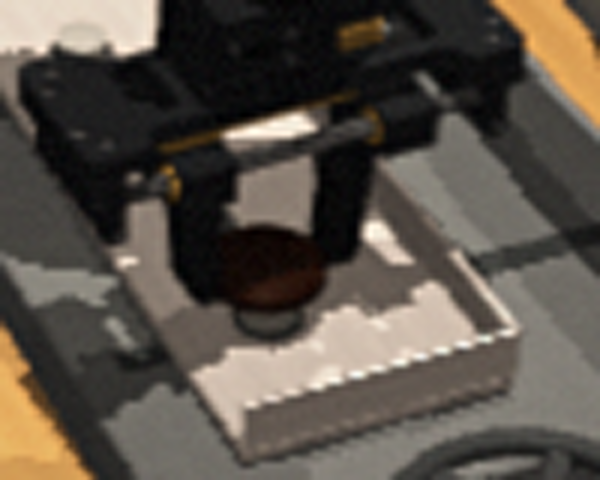

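Request:
move_arm:
  rows:
    - [-0.001, -0.0005, 0.003, 0, 0.04]
    - [0, 0, 0.0012, 0, 0.04]
    - [0, 0, 0, 0, 0.04]

```text
clock: 14.7
tool_pos: [0.5183, -0.0708, 0.2374]
eef_rot: [0.704, 0.711, 0.0, 0.0]
contact_force: [-0.2, 0.1, -0.6]
opening: 0.548
finger_force: 28.0
```

Request:
move_arm:
  rows:
    - [0, 0, 0, 0, 0.04]
    - [0, 0, 0, 0, 0.04]
    - [0, 0, 0, 0, 0.04]
  newtons: 6

```text
clock: 14.95
tool_pos: [0.5183, -0.0707, 0.2375]
eef_rot: [0.704, 0.711, 0.0, -0.0]
contact_force: [0.0, 0.0, -0.3]
opening: 0.559
finger_force: 6.0
```

```bash
python3 -c "
from h import *
delta([.5187,-.0714,.2378])"
```

```text
t 14.95 tcp [ 0.5183 -0.0707  0.2375] F [ 0.   0.  -0.3] open 49.3 ff 6.0 x [-1.000e-02  9.999e-01  1.000e-04] y [ 9.999e-01  1.000e-02 -1.000e-04] z [-1.e-04  1.e-04 -1.e+00] q [ 0.01  0.83  0.05  2.   -0.13  0.31  0.19]
tool delta to [ 0.5187 -0.0714  0.2378] [-0.0007  0.0004 -0.0003]
```

Request:
move_arm:
  rows:
    - [-0.0006, 0.0003, 0.0008, 0, 0.04]
    - [0, 0, 0, 0, 0.04]
    - [0, 0, 0, 0, 0.04]

```text
clock: 15.2
tool_pos: [0.5184, -0.0711, 0.237]
eef_rot: [0.703, 0.711, 0.0, -0.0]
contact_force: [-1.3, 0.9, 5.4]
opening: 0.551
finger_force: 6.0
```

Request:
move_arm:
  rows:
    - [0, 0, 0.0008, 0, 0.04]
    - [0, 0, 0, 0, 0.04]
    - [0, 0, 0, 0, 0.04]

```text
clock: 15.45
tool_pos: [0.5183, -0.0711, 0.2363]
eef_rot: [0.703, 0.711, -0.0, -0.0]
contact_force: [-2.0, 1.2, 7.0]
opening: 0.559
finger_force: 6.0
```

Request:
move_arm:
  rows:
    - [0, 0, -0.0008, 0, 0.04]
    - [0, 0, 0, 0, 0.051]
    - [0, 0, 0, 0, 0.053]
    - [0, 0, 0, 0, 0.056]
    - [0, 0, 0, 0, 0.065]
    - [0, 0, 0, 0, 0.066]
    - [0, 0, -0.02, 0, 0.066]
    - [0, 0, -0.04, 0, 0.066]
    - [0, 0, -0.04, 0, 0.066]
    - [0, 0, -0.02, 0, 0.066]

```text
clock: 16.28
tool_pos: [0.5193, -0.0717, 0.3603]
eef_rot: [0.704, 0.71, 0.002, 0.002]
contact_force: [0.8, 1.3, 0.1]
opening: 0.745
finger_force: 0.0
```

Request:
move_arm:
  rows:
    - [0.04, 0, 0, 0, 0.066]
    - [0.04, 0, 0, 0, 0.066]
    - [0.04, 0, 0, 0, 0.066]
    - [0.04, 0, 0, 0, 0.066]
    - [0.04, 0, 0, 0, 0.066]
    - [0.04, -0.01, 0, 0, 0.066]
    - [0.04, -0.01, 0, 0, 0.066]
    - [0.04, -0.01, 0, 0, 0.066]
    - [0.04, -0.01, 0, 0, 0.066]
    - [0.025, -0.02, 0, 0, 0.066]

```text
clock: 17.12
tool_pos: [0.4546, 0.3177, 0.3567]
eef_rot: [0.702, 0.712, 0.002, -0.0]
contact_force: [0.3, -0.2, -1.0]
opening: 0.749
finger_force: 0.0
```

```bash
cat > chk.py <<'E'
from meas import *
import sys
# biscuits on posts: dark blobs in given height band, with plane tilt from depth
tool()
for n in("top","side"):
    S=avg(n,8); C=cloud(S); dark=S["color"].max(2)<78
    w=dark&(C[...,2]>.06)&(C[...,2]<.1)&(C[...,0]<.75)&(abs(C[...,1])<.2)
    for ct,st in blobs(w,60,1200):
        m=cv2.connectedComponents(w.astype(np.uint8))[1]; k=m[int(ct[1]),int(ct[0])]
        pts=C[(cv2.erode((m==k).astype(np.uint8),np.ones((3,3)))>0)]
        A=np.c_[pts[:,:2]-pts[:,:2].mean(0),np.ones(len(pts))];g=np.linalg.lstsq(A,pts[:,2],rcond=None)[0]
        print(n,ct.round(1),st[2:],"ctr@.074",plane(S,ct,.074)[0].round(4),"slope deg",np.degrees(g[:2]).round(1),"z",g[2].round(4))
    biscuits(S,n)
E
python3 chk.py
python3 -c "
from h import *
s=snapshot('side');cv2.imwrite('pics/b3d.png',cv2.resize(s['color'][170:310,230:400],None,fx=4,fy=4,interpolation=2)[:,:,::-1])"
```

```text
t 17.12 tcp [0.4546 0.3177 0.3567] F [ 0.3 -0.2 -1. ] open 66.0 ff 0.0 x [-0.0133  0.9999  0.0034] y [0.9999 0.0133 0.0026] z [ 0.0026  0.0034 -1.    ] q [-0.81  0.67  0.2   1.84 -0.21  0.64 -0.47]
top [411.5 233.1] [  9  37 158] ctr@.074 [ 0.5422 -0.1889  0.074 ] slope deg [15.4 20.4] z -0.0898
top [362.2 242.1] [ 19  17 234] ctr@.074 [ 0.5171 -0.0681  0.074 ] slope deg [15.4 20.4] z -0.0898
top [328.7 435.5] [ 52  22 212] ctr@.074 [0.0518 0.0024 0.074 ] slope deg [15.4 20.4] z -0.0898
top [362.2 242.1] [ 19  17 234] [ 0.5226 -0.0718  0.009 ]
top [211.3 264.9] [ 19  17 257] [0.4535 0.3158 0.009 ]
side [357.1 247.8] [ 54  68 152] ctr@.074 [ 0.5903 -0.0032  0.074 ] slope deg [0. 0.] z 0.0
side [343.  271.9] [ 19  15 241] ctr@.074 [ 0.5147 -0.0747  0.074 ] slope deg [11.2  4.4] z 0.0784
side [377.5 300.6] [ 30  10 119] ctr@.074 [ 0.5403 -0.1973  0.074 ] slope deg [-1.  -2.2] z 0.0702
side [115.3 328.2] [ 73  41 977] ctr@.074 [-0.0043 -0.0446  0.074 ] slope deg [ 0.2 -0.7] z 0.0804
side [296.6 196.3] [ 15  10 118] [0.5853 0.387  0.009 ]
side [264.6 218.2] [ 16  12 159] [0.4522 0.3115 0.009 ]
side [343.2 272.7] [ 19  17 269] [ 0.5507 -0.0079  0.009 ]chk.py:11: RuntimeWarning: Mean of empty slice.
  A=np.c_[pts[:,:2]-pts[:,:2].mean(0),np.ones(len(pts))];g=np.linalg.lstsq(A,pts[:,2],rcond=None)[0]
  ret = um.true_divide(
```

View pics/b3d.png

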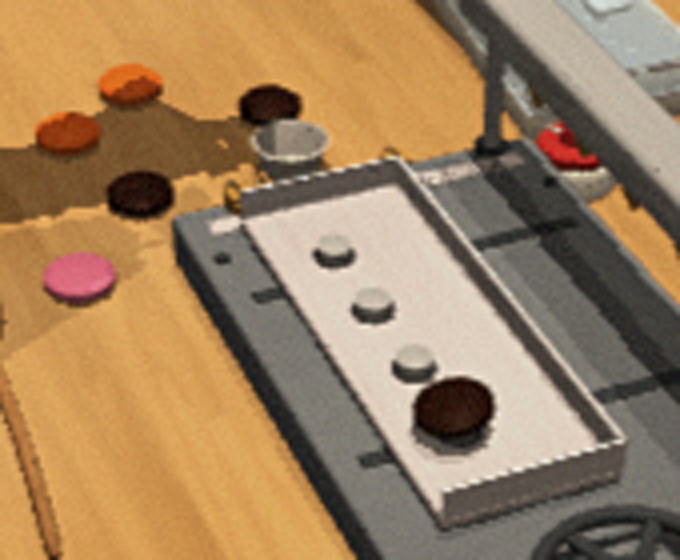

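B3 sits on post 4 (crop (452,405)), about 2 mm too far towards the robot and slightly tilted. I'll recentre it later. Next is B2, directly under the gripper.

Request:
move_arm:
  rows:
    - [-0.0036, -0.0006, 0.035, 0, 0.066]
    - [0, 0, 0.04, 0, 0.066]
    - [0, 0, 0.04, 0, 0.066]
    - [0, 0, 0.035, 0, 0.066]
    - [0, 0, 0.015, 0, 0.066]
    - [0, 0, 0, 0, 0.066]
    - [0, 0, 0, 0, 0.066]

```text
clock: 18.55
tool_pos: [0.4542, 0.3093, 0.1913]
eef_rot: [0.704, 0.711, -0.001, -0.0]
contact_force: [0.4, 0.1, 1.3]
opening: 0.752
finger_force: 0.0
```

```bash
python3 -c "
from h import *
delta([.454,.3141,.1738])"
```

```text
t 18.55 tcp [0.4542 0.3093 0.1913] F [0.4 0.1 1.3] open 66.3 ff 0.0 x [-9.9e-03  1.0e+00 -8.0e-04] y [ 1.      0.0099 -0.001 ] z [-1.e-03 -8.e-04 -1.e+00] q [-0.74  0.94  0.09  1.93 -0.27  0.29 -0.41]
tool delta to [0.454  0.3141 0.1738] [ 0.0048 -0.0001  0.0175]
```

Request:
move_arm:
  rows:
    - [0.0048, 0, 0.01, 0, 0.066]
    - [0, 0, 0.0072, 0, 0.066]
    - [0, 0, 0, 0, 0.066]
    - [0, 0, 0, 0, 0.066]

```text
clock: 18.88
tool_pos: [0.4542, 0.3145, 0.1748]
eef_rot: [0.703, 0.711, 0.0, -0.0]
contact_force: [1.0, -1.2, 0.5]
opening: 0.751
finger_force: 0.0
```

Request:
move_arm:
  rows:
    - [0, 0, 0, 0, 0.04]
    - [0, 0, 0, 0, 0.04]
    - [0, 0, 0, 0, 0.04]
    - [0, 0, 0, 0, 0.04]
    - [0, 0, 0, 0, 0.04]
  newtons: 15

```text
clock: 19.3
tool_pos: [0.4543, 0.3142, 0.1749]
eef_rot: [0.704, 0.711, 0.0, 0.0]
contact_force: [0.1, 0.3, 2.6]
opening: 0.55
finger_force: 15.0
```

```bash
python3 -c "
from h import *
delta([.454,.3141,.1738])"
```

```text
t 19.3 tcp [0.4543 0.3142 0.1749] F [0.1 0.3 2.6] open 48.5 ff 15.0 x [-9.9e-03  1.0e+00  4.0e-04] y [1.0e+00 9.9e-03 6.0e-04] z [ 6.e-04  4.e-04 -1.e+00] q [-0.74  0.97  0.09  1.92 -0.28  0.26 -0.41]
tool delta to [0.454  0.3141 0.1738] [-0.0001 -0.0003  0.0011]
```

Request:
move_arm:
  rows:
    - [0, 0, -0.02, 0, 0.04]
    - [0, 0, -0.035, 0, 0.04]
    - [0, 0, -0.035, 0, 0.04]
    - [0, 0, -0.03, 0, 0.04]
    - [-0.02, 0.005, -0.01, 0, 0.04]
    - [-0.035, 0.009, 0, 0, 0.04]
    - [-0.035, 0.009, 0, 0, 0.04]
    - [-0.035, 0.009, 0, 0, 0.04]
    - [-0.035, 0.009, 0, 0, 0.04]
    - [-0.035, 0.009, 0, 0, 0.04]
  newtons: 28

```text
clock: 20.13
tool_pos: [0.5061, 0.1181, 0.3045]
eef_rot: [0.703, 0.711, -0.0, -0.0]
contact_force: [0.6, 0.7, 0.2]
opening: 0.536
finger_force: 28.0
```

Request:
move_arm:
  rows:
    - [-0.035, 0.009, 0, 0, 0.04]
    - [-0.0235, 0.0075, 0, 0, 0.04]
    - [0, 0, 0.02, 0, 0.04]
    - [0, 0, 0.02, 0, 0.04]
    - [0, 0, 0.016, 0, 0.04]
    - [0, 0, 0, 0, 0.04]
    - [0, 0, 0, 0, 0.04]
    - [0, 0, 0, 0, 0.04]

```text
clock: 20.8
tool_pos: [0.5234, 0.0615, 0.2491]
eef_rot: [0.703, 0.711, 0.0, 0.0]
contact_force: [0.5, 0.0, -0.5]
opening: 0.539
finger_force: 28.0
```

```bash
python3 -c "
from h import *
delta([.5233,.0614,.2389])"
```

```text
t 20.8 tcp [0.5234 0.0615 0.2491] F [ 0.5  0.  -0.5] open 47.5 ff 28.0 x [-1.020e-02  9.999e-01  1.000e-04] y [9.999e-01 1.020e-02 7.000e-04] z [ 7.e-04  1.e-04 -1.e+00] q [-0.24  0.82  0.07  1.99 -0.15  0.34 -0.05]
tool delta to [0.5233 0.0614 0.2389] [-0.0001 -0.0001  0.0102]
```

Request:
move_arm:
  rows:
    - [0, 0, 0.005, 0, 0.04]
    - [0, 0, 0.004, 0, 0.04]
    - [0, 0, 0, 0, 0.04]
    - [0, 0, 0, 0, 0.04]
  newtons: 12

```text
clock: 21.13
tool_pos: [0.5231, 0.0615, 0.2396]
eef_rot: [0.703, 0.711, 0.0, -0.0]
contact_force: [-0.5, -0.7, -0.9]
opening: 0.553
finger_force: 12.0
```

Request:
move_arm:
  rows:
    - [0, 0, 0.0008, 0, 0.04]
    - [0, 0, 0, 0, 0.04]
    - [0, 0, 0, 0, 0.04]

```text
clock: 21.38
tool_pos: [0.5232, 0.0614, 0.2388]
eef_rot: [0.704, 0.711, 0.0, 0.0]
contact_force: [-0.3, -0.3, -0.5]
opening: 0.547
finger_force: 12.0
```

Request:
move_arm:
  rows:
    - [0, 0, 0.0008, 0, 0.04]
    - [0, 0, 0, 0, 0.04]
    - [0, 0, 0, 0, 0.04]

```text
clock: 21.63
tool_pos: [0.5233, 0.0614, 0.2384]
eef_rot: [0.704, 0.711, 0.0, 0.0]
contact_force: [-0.6, -0.2, 4.9]
opening: 0.553
finger_force: 12.0
```

Request:
move_arm:
  rows:
    - [0, 0, -0.0006, 0, 0.04]
    - [0, 0, 0, 0, 0.05]
    - [0, 0, 0, 0, 0.052]
    - [0, 0, 0, 0, 0.055]
    - [0, 0, 0, 0, 0.065]
    - [0, 0, 0, 0, 0.066]
    - [0, 0, -0.02, 0, 0.066]
    - [0, 0, -0.03, 0, 0.066]
    - [-0.02, 0, -0.03, 0, 0.066]
    - [-0.04, -0.001, 0, 0, 0.066]

```text
clock: 22.47
tool_pos: [0.525, 0.0061, 0.3227]
eef_rot: [0.7, 0.714, 0.005, 0.002]
contact_force: [1.4, 0.1, -0.7]
opening: 0.748
finger_force: 0.0
```

Request:
move_arm:
  rows:
    - [-0.04, -0.002, 0, 0, 0.066]
    - [-0.032, -0.002, 0, 0, 0.066]
    - [0, 0, 0, 0, 0.066]
    - [0, 0, 0, 0, 0.066]

```text
clock: 22.8
tool_pos: [0.5191, -0.0732, 0.3186]
eef_rot: [0.705, 0.709, -0.0, 0.0]
contact_force: [-0.2, 0.7, 0.6]
opening: 0.751
finger_force: 0.0
```

```bash
python3 -c "
from h import *
delta([.5194,-.0706,.2372])"; python3 chk.py 2>/dev/null | grep -v side.*115
```

```text
t 22.8 tcp [ 0.5191 -0.0732  0.3186] F [-0.2  0.7  0.6] open 66.2 ff 0.0 x [-0.0048  1.     -0.001 ] y [ 1.      0.0048 -0.    ] z [-0.    -0.001 -1.   ] q [ 0.01  0.69  0.06  1.96 -0.08  0.49  0.14]
tool delta to [ 0.5194 -0.0706  0.2372] [0.0026 0.0003 0.0814]
t 22.8 tcp [ 0.5191 -0.0732  0.3186] F [-0.2  0.7  0.6] open 66.2 ff 0.0 x [-0.0048  1.     -0.001 ] y [ 1.      0.0048 -0.    ] z [-0.    -0.001 -1.   ] q [ 0.01  0.69  0.06  1.96 -0.08  0.49  0.14]
top [411.5 233.2] [ 10  37 166] ctr@.074 [ 0.5422 -0.1888  0.074 ] slope deg [0.5 2.5] z 0.0717
top [309.6 239.4] [ 20  20 288] ctr@.074 [0.5204 0.0616 0.074 ] slope deg [8.3 0.9] z 0.0801
top [184.9 212.8] [ 17  17 214] [0.5873 0.3909 0.009 ]
top [309.8 239.4] [ 20  20 296] [0.5262 0.0637 0.009 ]
side [319.6 242.6] [ 14  14 133] ctr@.074 [0.5126 0.056  0.074 ] slope deg [13.3  8. ] z 0.0769
side [343.1 271.6] [ 21  16 257] ctr@.074 [ 0.5153 -0.0739  0.074 ] slope deg [10.7  3.5] z 0.0784
side [377.5 300.6] [ 30  11 114] ctr@.074 [ 0.5404 -0.1973  0.074 ] slope deg [-0.8 -0.6] z 0.0701
side [296.7 196.1] [ 15   9 112] [0.5859 0.388  0.009 ]
side [214.9 223.2] [ 20  11 137] [0.3125 0.345  0.009 ]
```

```bash
python3 - <<'E'
from meas import *
im=cv2.imread("pics/last.png"); g=cv2.cvtColor(im,cv2.COLOR_BGR2GRAY)
S=avg("top",8);S2=avg("side",8)
s0=S
for u,v in((282.6,237.4),(309.1,238.7),(335.6,240.1),(362.1,241.7)):
    c=cv2.getRectSubPix(g,(25,25),(u,v)); c=cv2.resize(c,None,fx=8,fy=8,interpolation=2)
    h=cv2.HoughCircles(cv2.GaussianBlur(c,(0,0),3),cv2.HOUGH_GRADIENT_ALT,1.5,50,param1=60,param2=.6,minRadius=28,maxRadius=52)
    if h is not None:
        for x,y,rr in h[0][:2]: p=(u+(x-99.5)/8,v+(y-99.5)/8); print("dome colour",np.round(p,2),"r",rr/8,plane(S,p,.062)[0].round(4))
    w=np.abs(c.astype(int)-np.median(c))>14
    ys,xs=np.nonzero(w); print("  mask ctr",round(u+(xs.mean()-99.5)/8,2),round(v+(ys.mean()-99.5)/8,2),plane(S,(u+(xs.mean()-99.5)/8,v+(ys.mean()-99.5)/8),.060)[0].round(4))
for n,X,cs in(("top",S,[(184.9,212.8),(309.6,239.4)]),("side",S2,[(296.7,196.1),(343.1,271.6)])):
    C=cloud(X)
    for u,v in cs:
        yy,xx=np.mgrid[:480,:640];k=6 if n=="top" else 5
        m=((xx-u)**2/k**2+(yy-v)**2/(k if n=="top" else 3.5)**2)<1
        p=C[m];A=np.c_[p[:,:2]-p[:,:2].mean(0),np.ones(len(p))];gg=np.linalg.lstsq(A,p[:,2],rcond=None)[0]
        print(n,u,v,"slope",np.degrees(gg[:2]).round(1),"z",gg[2].round(4),m.sum())
    # silhouettes vs bright surroundings
    for u,v in cs:
        gg=X["color"].max(2); m=np.zeros((480,640),np.uint8); 
        m[int(v)-13:int(v)+13,int(u)-14:int(u)+14]=(gg<100)[int(v)-13:int(v)+13,int(u)-14:int(u)+14]
        b=max(blobs(m,50,2000),key=lambda b:b[1][4]); print("   thr100",b[0].round(2),b[1])
E
```

```text
dome colour [283.48 237.15] r 6.0722985 [0.5254 0.1273 0.062 ]
  mask ctr 283.35 237.07 [0.5258 0.1278 0.06  ]
  mask ctr 309.6 238.46 [0.524  0.0622 0.06  ]
  mask ctr 335.89 239.98 [ 0.5218 -0.0033  0.06  ]
  mask ctr 365.78 245.64 [ 0.5096 -0.0779  0.06  ]
top 184.9 212.8 slope [ 0.4 -0.2] z 0.0172 112
top 309.6 239.4 slope [ 7.8 -0. ] z 0.0804 116
   thr100 [185.35 213.  ] [176 204  19  19 272]
   thr100 [309.92 239.58] [300 230  21  21 344]
side 296.7 196.1 slope [2.4 5.2] z 0.0156 57
side 343.1 271.6 slope [ 8.9 -2.2] z 0.0794 55
   thr100 [296.73 196.02] [290 191  15  11 120]
   thr100 [341.93 271.56] [329 260  28  23 366]
```

Request:
move_arm:
  rows:
    - [0.0026, 0.0029, 0.025, 0, 0.066]
    - [0, 0, 0.03, 0, 0.066]
    - [0, 0, 0.02, 0, 0.066]
    - [0, 0, 0.006, 0, 0.066]
    - [0, 0, 0, 0, 0.066]
    - [0, 0, 0, 0, 0.066]
  newtons: 6

```text
clock: 24.9
tool_pos: [0.5226, -0.0681, 0.2379]
eef_rot: [0.704, 0.711, 0.0, 0.0]
contact_force: [-0.9, -0.8, -0.2]
opening: 0.748
finger_force: 0.0
```

```bash
python3 -c "
from h import *
delta([.522,-.0706,.2376])"
```

```text
t 24.9 tcp [ 0.5226 -0.0681  0.2379] F [-0.9 -0.8 -0.2] open 65.9 ff 0.0 x [-9.8e-03  1.0e+00 -1.0e-04] y [1.0e+00 9.8e-03 3.0e-04] z [ 3.e-04 -1.e-04 -1.e+00] q [ 0.02  0.84  0.04  1.99 -0.09  0.32  0.14]
tool delta to [ 0.522  -0.0706  0.2376] [-0.0025 -0.0006  0.0003]
```

Request:
move_arm:
  rows:
    - [-0.0025, -0.0006, 0, 0, 0.06]
    - [0, 0, 0, 0, 0.056]
    - [0, 0, 0, 0, 0.053]
    - [0, 0, 0, 0, 0.05]
    - [0, 0, 0, 0, 0.045]
    - [0, 0, 0, 0, 0.045]
    - [0, 0, 0, 0, 0.045]

```text
clock: 25.48
tool_pos: [0.5215, -0.0706, 0.2379]
eef_rot: [0.704, 0.711, -0.0, -0.0]
contact_force: [-2.4, -0.3, 6.6]
opening: 0.543
finger_force: 6.6
```

```bash
python3 -c "
from h import *
delta([.522,-.0706,.2376])"
```

```text
t 25.48 tcp [ 0.5215 -0.0706  0.2379] F [-2.4 -0.3  6.6] open 47.8 ff 6.6 x [-0.0098  1.     -0.    ] y [ 1.0e+00  9.8e-03 -7.0e-04] z [-7.e-04 -0.e+00 -1.e+00] q [ 0.02  0.84  0.04  1.99 -0.09  0.32  0.15]
tool delta to [ 0.522  -0.0706  0.2376] [0.     0.0005 0.0003]
```

Request:
move_arm:
  rows:
    - [0, 0, -0.003, 0, 0.04]
    - [0, 0, -0.003, 0, 0.04]
    - [0, 0.0005, 0, 0, 0.04]
    - [0, 0, 0, 0, 0.04]
    - [0, 0, 0, 0, 0.04]
  newtons: 25

```text
clock: 25.9
tool_pos: [0.5225, -0.0704, 0.2435]
eef_rot: [0.703, 0.711, 0.0, 0.0]
contact_force: [-0.3, -0.5, 0.1]
opening: 0.486
finger_force: 22.3
```

Request:
move_arm:
  rows:
    - [0, 0, 0.003, 0, 0.04]
    - [0, 0, 0.0013, 0, 0.04]
    - [0, 0, 0, 0, 0.04]
    - [0, 0, 0, 0, 0.04]
  newtons: 12

```text
clock: 26.23
tool_pos: [0.5227, -0.0706, 0.2405]
eef_rot: [0.704, 0.711, 0.001, 0.001]
contact_force: [-2.0, -0.1, 16.1]
opening: 0.496
finger_force: 14.3
```

```bash
python3 - <<'E'
from meas import *
tool()
S=avg("side",4)
cv2.imwrite("pics/b3e.png",cv2.resize(S["color"][225:305,300:400],None,fx=6,fy=6,interpolation=2)[:,:,::-1])
C=cloud(S);m=(S["color"].max(2)<90)&(C[...,2]>.06)&(C[...,2]<.1)
yy,xx=np.mgrid[:480,:640]
m=((xx-344.5)**2/25+(yy-271)**2/12.)<1
p=C[m];A=np.c_[p[:,:2]-p[:,:2].mean(0),np.ones(len(p))];g=np.linalg.lstsq(A,p[:,2],rcond=None)[0];print(np.degrees(g[:2]),g[2])
E
```

```text
t 26.23 tcp [ 0.5227 -0.0706  0.2405] F [-2.  -0.1 16.1] open 43.7 ff 14.3 x [-0.0099  1.      0.    ] y [0.9999 0.0099 0.0018] z [ 0.0018  0.     -1.    ] q [ 0.02  0.83  0.04  1.99 -0.09  0.32  0.15]
[16.64530946  1.53033379] 0.0803378560386905
```

View pics/b3e.png

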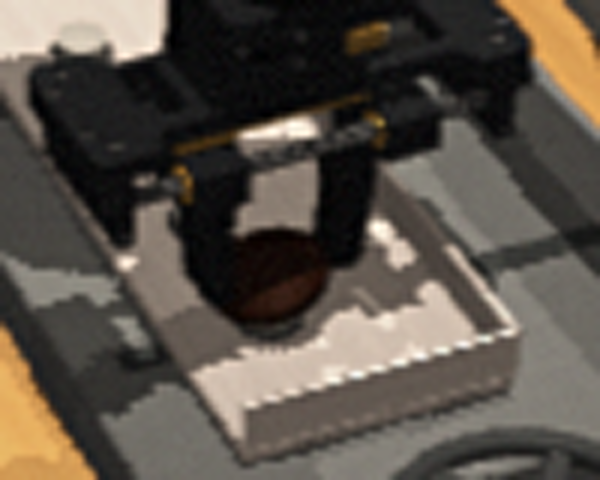

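Request:
move_arm:
  rows:
    - [0, 0, 0, 0, 0.04]
    - [0, 0, 0.002, 0, 0.047]
    - [0, 0, 0.003, 0, 0.049]
    - [0, 0, 0.003, 0, 0.051]
    - [0, 0, 0.003, 0, 0.051]
    - [0, 0, 0, 0, 0.051]
    - [0, 0, 0, 0, 0.045]
    - [0, 0, 0, 0, 0.045]
    - [0, 0, 0, 0, 0.045]
  newtons: 4

```text
clock: 27.18
tool_pos: [0.5188, -0.0706, 0.2267]
eef_rot: [0.704, 0.71, -0.004, -0.004]
contact_force: [-6.9, -0.5, 0.1]
opening: 0.532
finger_force: 4.0
```

```bash
cat > b4.py <<'E'
from meas import *
tool()
S=avg("side",4)
C=cloud(S);yy,xx=np.mgrid[:480,:640]
m=((xx-344.5)**2/25+(yy-271)**2/12.)<1
p=C[m];A=np.c_[p[:,:2]-p[:,:2].mean(0),np.ones(len(p))];g=np.linalg.lstsq(A,p[:,2],rcond=None)[0];print("side slope",np.degrees(g[:2]).round(1),g[2].round(4))
w=(S["color"].max(2)<60)
E
python3 b4.py
```

```text
t 27.18 tcp [ 0.5188 -0.0706  0.2267] F [-6.9 -0.5  0.1] open 46.9 ff 4.0 x [-9.5e-03  1.0e+00  7.0e-04] y [ 0.9999  0.0096 -0.0109] z [-1.090e-02  6.000e-04 -9.999e-01] q [ 0.03  0.86  0.04  2.   -0.09  0.3   0.15]
side slope [-36.9 -23.5] 0.0806
```

```bash
python3 - <<'E'
from meas import *
S=avg("side",4)
cv2.imwrite("pics/b3f.png",cv2.resize(S["color"][235:305,310:390],None,fx=7,fy=7,interpolation=2)[:,:,::-1])
E
```

```text
(no output)
```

View pics/b3f.png

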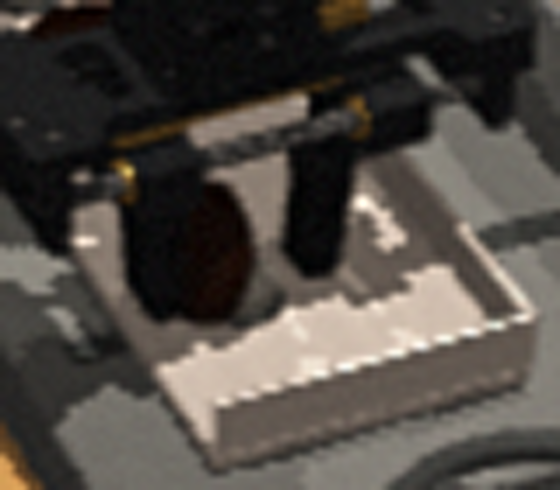

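B3 has slipped off the near side of its post and stands on edge between the near finger (crop (165,250)) and the post (265,300). I open slowly to lay it down on the plate, then find it again.

Request:
move_arm:
  rows:
    - [0, 0, 0, 0, 0.052]
    - [0, 0, 0, 0, 0.056]
    - [0, 0, 0, 0, 0.06]
    - [0, 0, 0, 0, 0.064]
    - [0, 0, 0, 0, 0.07]
    - [0, 0, 0, 0, 0.076]
    - [0, 0, 0, 0, 0.082]
    - [0, 0, 0, 0, 0.087]
    - [0, 0, 0, 0, 0.087]
    - [0, 0, 0, 0, 0.087]

```text
clock: 28.42
tool_pos: [0.5225, -0.0705, 0.2283]
eef_rot: [0.704, 0.711, 0.0, 0.0]
contact_force: [0.3, 0.6, 0.7]
opening: 0.988
finger_force: 0.0
```

Request:
move_arm:
  rows:
    - [0, 0, -0.01, 0, 0.087]
    - [0, 0, -0.02, 0, 0.087]
    - [0, 0, -0.03, 0, 0.087]
    - [0, 0, -0.04, 0, 0.087]
    - [0, 0, -0.04, -0.11, 0.087]
    - [-0.04, 0, 0, 0, 0.087]
    - [-0.04, 0, 0, 0, 0.087]
    - [-0.04, 0, 0, 0, 0.087]
    - [-0.04, 0, 0, 0, 0.087]
    - [0, 0, 0, 0, 0.087]

```text
clock: 29.25
tool_pos: [0.54, -0.2395, 0.3695]
eef_rot: [0.668, 0.744, -0.003, 0.004]
contact_force: [-0.1, -1.9, -0.6]
opening: 0.988
finger_force: 0.0
```

```bash
cat > find.py <<'E'
from meas import *
tool()
for n in("top","side"):
    S=avg(n,8);C=cloud(S);w=S["color"].max(2)<85
    l=cv2.connectedComponents(w.astype(np.uint8))[1]
    for ct,st in blobs(w,80,900):
        if st[2]>36 or st[3]>36: continue
        v,u=np.nonzero(l==l[int(ct[1]),int(ct[0])]) if l[int(ct[1]),int(ct[0])] else ([],[])
        if not len(v): continue
        p=C[v,u];p=p[np.isfinite(p[:,0])];med=np.median(p,0)
        if not(.35<med[0]<.72 and abs(med[1])<.45): continue
        d2=(u-ct[0])**2/(st[2]/2)**2+(v-ct[1])**2/(st[3]/2)**2
        q=C[v[d2<.5],u[d2<.5]];A=np.c_[q[:,:2]-q[:,:2].mean(0),np.ones(len(q))];g=np.linalg.lstsq(A,q[:,2],rcond=None)[0]
        print(n,ct.round(1),st[2:],"z",g[2].round(3),"slope",np.degrees(np.arctan(g[:2])).round(1),"ctr",plane(S,ct,max(g[2]-.006,.008))[0].round(4))
E
python3 find.py
```

```text
t 29.25 tcp [ 0.54   -0.2395  0.3695] F [-0.1 -1.9 -0.6] open 87.0 ff 0.0 x [-0.1072  0.9942 -0.0089] y [0.9942 0.1073 0.0011] z [ 0.0021 -0.0087 -1.    ] q [ 0.32  0.68  0.02  1.72 -0.01  0.73  0.46]
top [185.  212.9] [ 17  17 229] z 0.017 slope [-0.7 -2.7] ctr [0.5868 0.39   0.011 ]
top [309.2 238.9] [ 19  18 259] z 0.08 slope [ 8.4 -0.4] ctr [0.5216 0.0627 0.0744]
top [359.9 245.5] [ 19  18 275] z 0.082 slope [ 30.4 -22.3] ctr [ 0.5083 -0.0626  0.0758]
side [296.7 196.1] [ 15   9 112] z 0.016 slope [1.2 5.4] ctr [0.5853 0.3866 0.0099]
side [321.1 241.9] [ 22  19 253] z 0.078 slope [12.6  7.6] ctr [0.5189 0.0599 0.0716]
side [338.8 271.8] [ 23  21 267] z 0.077 slope [ 20.  -11.3] ctr [ 0.5075 -0.0665  0.0705]
side [399.3 406.8] [24 11 81] z 0.016 slope [-49.4 -56.2] ctr [ 0.4658 -0.4251  0.0104]
```

Request:
move_arm:
  rows:
    - [0, 0, 0, -0.12, 0.07]
    - [0, 0, 0, -0.12, 0.07]
    - [0, 0, 0, -0.12, 0.07]
    - [0, 0, 0, -0.12, 0.07]
    - [0, 0, 0, -0.12, 0.07]
    - [0, 0, 0, -0.12, 0.07]
    - [0, 0, 0, -0.12, 0.065]
    - [0, 0, 0, 0, 0.065]
    - [0, 0, 0, 0, 0.065]

```text
clock: 30.8
tool_pos: [0.5414, -0.2297, 0.3681]
eef_rot: [0.302, 0.953, 0.0, -0.0]
contact_force: [0.2, 0.6, -0.6]
opening: 0.74
finger_force: 0.0
```

```bash
python3 -c "
from h import *
delta([.509,-.0655,.3])"
```

```text
t 30.8 tcp [ 0.5414 -0.2297  0.3681] F [ 0.2  0.6 -0.6] open 65.2 ff 0.0 x [-8.170e-01  5.766e-01  2.000e-04] y [5.766e-01 8.170e-01 4.000e-04] z [ 0.e+00  4.e-04 -1.e+00] q [ 0.46  0.69 -0.23  1.72  0.21  0.76  1.08]
tool delta to [ 0.509  -0.0655  0.3   ] [0.1211 0.1154 0.0682]
```

Request:
move_arm:
  rows:
    - [0.0242, 0.0231, 0, 0, 0.065]
    - [0.0242, 0.0231, 0, 0, 0.065]
    - [0.0242, 0.0231, 0, 0, 0.065]
    - [0.0242, 0.0231, 0, 0, 0.065]
    - [0.0243, 0.023, 0, 0, 0.065]
    - [0, 0, 0.04, 0, 0.065]
    - [0, 0, 0.04, 0, 0.065]
    - [0, 0, 0.02, 0, 0.065]
    - [0, 0, 0, 0, 0.065]
    - [0, 0, 0, 0, 0.065]

```text
clock: 31.63
tool_pos: [0.5084, -0.0653, 0.2678]
eef_rot: [0.301, 0.953, -0.0, -0.001]
contact_force: [-0.8, 0.5, 0.4]
opening: 0.736
finger_force: 0.0
```

```bash
python3 -c "
from h import *
delta([.509,-.0655,.227])"; python3 find.py | grep -v tcp
```

```text
t 31.63 tcp [ 0.5084 -0.0653  0.2678] F [-0.8  0.5  0.4] open 64.9 ff 0.0 x [-0.8182  0.5749  0.0013] y [ 0.5749  0.8182 -0.0014] z [-1.8e-03 -4.0e-04 -1.0e+00] q [ 0.12  0.77 -0.13  2.02  0.26  0.37  0.74]
tool delta to [ 0.509  -0.0655  0.227 ] [-0.0007  0.0002  0.0408]
top [185.3 212.9] [ 18  17 243] z 0.017 slope [-0.7  0.1] ctr [0.5867 0.3892 0.011 ]
top [309.9 239.4] [ 20  20 305] z 0.08 slope [ 6.6 -0.3] ctr [0.5204 0.0609 0.0744]
side [296.7 196.1] [ 15   9 112] z 0.016 slope [2.5 3.9] ctr [0.5853 0.3866 0.01  ]
side [399.6 406.9] [24 11 85] z 0.017 slope [-47.6 -56.4] ctr [ 0.4661 -0.4257  0.0107]
```

Request:
move_arm:
  rows:
    - [0, 0, 0.02, 0, 0.065]
    - [0, 0, 0.015, 0, 0.065]
    - [0, 0, 0.006, 0, 0.065]
    - [0, 0, 0, 0, 0.065]
    - [0, 0, 0, 0, 0.056]
    - [0, 0, 0, 0, 0.05]
    - [0, 0, 0, 0, 0.04]
    - [0, 0, 0, 0, 0.04]
    - [0, 0, 0, 0, 0.04]
  newtons: 10

```text
clock: 33.18
tool_pos: [0.5087, -0.0654, 0.2278]
eef_rot: [0.301, 0.954, 0.0, 0.001]
contact_force: [0.3, 1.0, 0.3]
opening: 0.561
finger_force: 10.0
```

Request:
move_arm:
  rows:
    - [0, 0, 0, 0, 0.04]
    - [0, 0, 0, 0, 0.04]
    - [0, 0, -0.02, 0, 0.04]
    - [0, 0, -0.03, 0, 0.04]
    - [0, 0, -0.03, 0, 0.04]
    - [0, 0, -0.02, 0, 0.04]
    - [0, 0, 0, 0, 0.04]
  newtons: 25

```text
clock: 33.77
tool_pos: [0.5094, -0.0656, 0.3307]
eef_rot: [0.301, 0.954, 0.001, 0.003]
contact_force: [0.9, -0.2, -0.0]
opening: 0.55
finger_force: 25.0
```

```bash
python3 -c "
from h import *
delta([.57,-.385,.33])"; python3 find.py | grep -v tcp
```

```text
t 33.77 tcp [ 0.5094 -0.0656  0.3307] F [ 0.9 -0.2 -0. ] open 48.5 ff 25.0 x [-0.8189  0.5739 -0.0057] y [0.5739 0.8189 0.0035] z [ 6.7e-03 -3.0e-04 -1.0e+00] q [ 0.15  0.66 -0.18  1.98  0.23  0.52  0.77]
tool delta to [ 0.57  -0.385  0.33 ] [-0.2329 -0.2268  0.0012]
top [185.2 212.9] [ 18  17 240] z 0.017 slope [ 0.9 -1.6] ctr [0.5868 0.3895 0.0108]
top [309.8 239.1] [ 20  20 297] z 0.081 slope [ 7.  -0.3] ctr [0.5211 0.061  0.0745]
side [296.7 196. ] [ 15   9 113] z 0.016 slope [2.7 5.3] ctr [0.5856 0.3868 0.0098]
side [443.4 218.4] [16 12 96] z 0.231 slope [-68.3 -72.1] ctr [ 0.7193 -0.1609  0.2255]
side [399.5 406.9] [24 11 86] z 0.017 slope [-48.6 -57.1] ctr [ 0.4662 -0.4256  0.0105]
```

Request:
move_arm:
  rows:
    - [-0.0267, -0.0251, 0, 0, 0.04]
    - [-0.027, -0.0258, 0, 0, 0.04]
    - [-0.027, -0.0258, 0, 0, 0.04]
    - [-0.027, -0.0258, 0, 0, 0.04]
    - [-0.027, -0.0258, 0, 0, 0.04]
    - [-0.027, -0.0258, 0, 0, 0.04]
    - [-0.027, -0.0258, 0, 0, 0.04]
    - [-0.027, -0.0258, 0, 0, 0.04]
    - [-0.027, -0.0258, 0, 0, 0.04]
    - [0, 0, 0, 0, 0.04]

```text
clock: 35.4
tool_pos: [0.5726, -0.4037, 0.3268]
eef_rot: [0.306, 0.952, -0.004, 0.002]
contact_force: [-0.4, -1.6, -0.7]
opening: 0.552
finger_force: 25.0
```

Request:
move_arm:
  rows:
    - [0, 0, 0.04, 0, 0.04]
    - [0, 0, 0.04, 0, 0.04]
    - [0, 0, 0.03, 0, 0.04]
    - [0, 0, 0.02, 0, 0.04]
    - [0, 0, 0, 0, 0.04]
    - [0, 0, 0, 0, 0.04]

```text
clock: 35.9
tool_pos: [0.5742, -0.3938, 0.1963]
eef_rot: [0.301, 0.954, 0.0, -0.001]
contact_force: [0.2, -0.2, -0.5]
opening: 0.551
finger_force: 25.0
```

```bash
python3 -c "
from h import *
delta([.575,-.395,.171])"
```

```text
t 35.9 tcp [ 0.5742 -0.3938  0.1963] F [ 0.2 -0.2 -0.5] open 48.5 ff 25.0 x [-0.8193  0.5733  0.0024] y [ 5.733e-01  8.193e-01 -1.000e-04] z [-0.002   0.0013 -1.    ] q [ 0.65  1.05 -0.23  1.44  0.31  0.69  1.25]
tool delta to [ 0.575 -0.395  0.171] [-0.0014 -0.0005  0.0253]
```

Now I press it level on the table with a light grip, then open, rise, and spin back.

Request:
move_arm:
  rows:
    - [0, 0, 0.008, 0, 0.04]
    - [0, 0, 0.006, 0, 0.04]
    - [0, 0, 0.006, 0, 0.04]
    - [0, 0, 0.004, 0, 0.04]
    - [0, 0, 0, 0, 0.04]
    - [0, 0, 0, 0, 0.04]
  newtons: 8

```text
clock: 36.4
tool_pos: [0.5756, -0.3949, 0.1745]
eef_rot: [0.301, 0.954, -0.0, 0.002]
contact_force: [2.0, -0.5, 4.8]
opening: 0.557
finger_force: 8.0
```

Request:
move_arm:
  rows:
    - [0, 0, 0, 0, 0.065]
    - [0, 0, 0, 0, 0.065]
    - [0, 0, 0, 0, 0.065]
    - [0, 0, -0.03, 0, 0.065]
    - [0, 0, 0, 0.12, 0.065]
    - [0, 0, 0, 0.12, 0.065]
    - [0, 0, 0, 0.12, 0.065]
    - [0, 0, 0, 0.12, 0.065]
    - [0, 0, 0, 0.12, 0.065]
    - [0, 0, 0, 0.12, 0.065]

```text
clock: 37.23
tool_pos: [0.5739, -0.3937, 0.2026]
eef_rot: [0.62, 0.785, 0.0, -0.001]
contact_force: [-0.1, 0.3, -0.3]
opening: 0.737
finger_force: 0.0
```

Request:
move_arm:
  rows:
    - [0, 0, 0, 0.12, 0.065]
    - [0, 0, 0, 0.1, 0.065]
    - [0, 0, 0, 0, 0.065]
    - [0, 0, 0, 0, 0.065]

```text
clock: 37.57
tool_pos: [0.5742, -0.3937, 0.2027]
eef_rot: [0.699, 0.715, -0.0, -0.001]
contact_force: [0.1, -0.8, 0.2]
opening: 0.738
finger_force: 0.0
```

```bash
python3 -c "
from h import *
delta([.575,-.395,.1738])"; python3 find.py | grep -v tcp
```

```text
t 37.57 tcp [ 0.5742 -0.3937  0.2027] F [ 0.1 -0.8  0.2] open 65.0 ff 0.0 x [-2.310e-02  9.997e-01  8.000e-04] y [ 0.9997  0.0231 -0.0015] z [-1.5e-03  8.0e-04 -1.0e+00] q [ 0.53  1.03  0.01  1.45 -0.01  0.66  0.57]
tool delta to [ 0.575  -0.395   0.1738] [-0.0013  0.0008  0.0289]
top [185.2 212.9] [ 18  17 237] z 0.017 slope [-1.1  0.6] ctr [0.5867 0.3895 0.0111]
top [309.1 238.8] [ 19  18 263] z 0.081 slope [ 8.3 -1.6] ctr [0.5217 0.0627 0.0745]
top [390.4 265.7] [ 35  30 596] z 0.041 slope [ 1.3 -0.1] ctr [ 0.4623 -0.1424  0.0348]
side [296.6 196.1] [ 15   9 111] z 0.016 slope [3.3 2.3] ctr [0.5851 0.3865 0.01  ]
side [321.2 241.9] [ 22  18 245] z 0.078 slope [12.6  6.7] ctr [0.5187 0.0593 0.072 ]
```

Request:
move_arm:
  rows:
    - [-0.0007, 0.0008, 0.016, 0, 0.065]
    - [0, 0, 0.0125, 0, 0.065]
    - [0, 0, 0, 0, 0.065]
    - [0, 0, 0, 0, 0.056]
    - [0, 0, 0, 0, 0.045]
    - [0, 0, 0, 0, 0.04]
    - [0, 0, 0, 0, 0.04]
    - [0, 0, 0, 0, 0.04]
  newtons: 12

```text
clock: 39.03
tool_pos: [0.5754, -0.395, 0.1751]
eef_rot: [0.7, 0.714, 0.0, 0.0]
contact_force: [0.1, 0.2, 0.2]
opening: 0.549
finger_force: 12.0
```

```bash
python3 -c "
from h import *
delta([.522,-.069,.32])"
```

```text
t 39.03 tcp [ 0.5754 -0.395   0.1751] F [0.1 0.2 0.2] open 48.4 ff 12.0 x [-2.000e-02  9.998e-01 -3.000e-04] y [9.998e-01 2.000e-02 4.000e-04] z [ 4.e-04 -3.e-04 -1.e+00] q [ 0.53  1.07  0.01  1.45 -0.01  0.62  0.56]
tool delta to [ 0.522 -0.069  0.32 ] [ 0.3269 -0.0468 -0.145 ]
```

Request:
move_arm:
  rows:
    - [0, 0, -0.025, 0, 0.04]
    - [0, 0, -0.04, 0, 0.04]
    - [0, 0, -0.04, 0, 0.04]
    - [0, 0, -0.04, 0, 0.04]
    - [0.025, -0.004, 0, 0, 0.04]
    - [0.038, -0.0055, 0, 0, 0.04]
    - [0.038, -0.0055, 0, 0, 0.04]
    - [0.038, -0.0055, 0, 0, 0.04]
    - [0.038, -0.0055, 0, 0, 0.04]
    - [0.038, -0.0055, 0, 0, 0.04]
  newtons: 28

```text
clock: 39.87
tool_pos: [0.5389, -0.179, 0.3203]
eef_rot: [0.7, 0.714, 0.0, 0.0]
contact_force: [0.5, -0.4, -0.1]
opening: 0.544
finger_force: 28.0
```

Request:
move_arm:
  rows:
    - [0.038, -0.0055, 0, 0, 0.04]
    - [0.038, -0.0055, 0, 0, 0.04]
    - [0.0359, -0.0043, 0, 0, 0.04]
    - [0, 0, 0.03, 0, 0.04]
    - [0, 0, 0.03, 0, 0.04]
    - [0, 0, 0.015, 0, 0.04]
    - [0, 0, 0, 0, 0.04]
    - [0, 0, 0, 0, 0.04]

```text
clock: 40.53
tool_pos: [0.5219, -0.0691, 0.2447]
eef_rot: [0.7, 0.714, -0.0, -0.0]
contact_force: [-0.1, -0.5, -0.2]
opening: 0.549
finger_force: 28.0
```

```bash
python3 -c "
from h import *
delta([.522,-.069,.2391])"
```

```text
t 40.53 tcp [ 0.5219 -0.0691  0.2447] F [-0.1 -0.5 -0.2] open 48.3 ff 28.0 x [-1.980e-02  9.998e-01  1.000e-04] y [ 9.998e-01  1.980e-02 -9.000e-04] z [-9.e-04  0.e+00 -1.e+00] q [ 0.02  0.82  0.04  1.99 -0.09  0.33  0.16]
tool delta to [ 0.522  -0.069   0.2391] [0.0001 0.0001 0.0056]
```

Request:
move_arm:
  rows:
    - [0, 0, 0.003, 0, 0.04]
    - [0, 0, 0.0022, 0, 0.04]
    - [0, 0, 0, 0, 0.04]
    - [0, 0, 0, 0, 0.04]
  newtons: 10

```text
clock: 40.87
tool_pos: [0.5222, -0.0692, 0.2402]
eef_rot: [0.7, 0.714, 0.0, 0.0]
contact_force: [0.3, 0.7, -0.6]
opening: 0.552
finger_force: 10.0
```

Request:
move_arm:
  rows:
    - [0, 0, 0.0006, 0, 0.04]
    - [0, 0, 0, 0, 0.04]
    - [0, 0, 0, 0, 0.04]

```text
clock: 41.12
tool_pos: [0.522, -0.069, 0.2391]
eef_rot: [0.7, 0.714, 0.0, 0.0]
contact_force: [-0.8, -0.2, 0.3]
opening: 0.548
finger_force: 10.0
```

Request:
move_arm:
  rows:
    - [0, 0, 0.0005, 0, 0.04]
    - [0, 0, 0, 0, 0.04]
    - [0, 0, 0, 0, 0.04]

```text
clock: 41.37
tool_pos: [0.522, -0.069, 0.2384]
eef_rot: [0.7, 0.714, 0.0, -0.0]
contact_force: [-0.4, -0.8, -0.6]
opening: 0.553
finger_force: 10.0
```

Request:
move_arm:
  rows:
    - [0, 0, 0.0006, 0, 0.04]
    - [0, 0, 0, 0, 0.04]
    - [0, 0, 0, 0, 0.04]

```text
clock: 41.62
tool_pos: [0.522, -0.0691, 0.238]
eef_rot: [0.7, 0.714, 0.0, 0.0]
contact_force: [-0.8, -0.6, 3.8]
opening: 0.551
finger_force: 10.0
```

Request:
move_arm:
  rows:
    - [0, 0, 0, 0, 0.04]
    - [0, 0, 0, 0, 0.04]
    - [0, 0, 0, 0, 0.04]
  newtons: 4

```text
clock: 41.87
tool_pos: [0.522, -0.0691, 0.2379]
eef_rot: [0.7, 0.714, 0.0, 0.0]
contact_force: [-0.8, -0.6, 4.6]
opening: 0.56
finger_force: 4.0
```

Request:
move_arm:
  rows:
    - [0, 0, -0.0006, 0, 0.045]
    - [0, 0, 0, 0, 0.066]
    - [0, 0, 0, 0, 0.066]
    - [0, 0, 0, 0, 0.066]
    - [0, 0, -0.03, 0, 0.066]
    - [0, 0, -0.035, 0, 0.066]
    - [0, 0, -0.035, 0, 0.066]
    - [0.04, 0.007, 0, 0, 0.066]
    - [0.04, 0.007, 0, 0, 0.066]
    - [0.04, 0.007, 0, 0, 0.066]

```text
clock: 42.7
tool_pos: [0.5408, 0.0522, 0.3393]
eef_rot: [0.701, 0.713, 0.001, 0.001]
contact_force: [1.1, -0.1, -0.9]
opening: 0.749
finger_force: 0.0
```

Request:
move_arm:
  rows:
    - [0.04, 0.007, 0, 0, 0.066]
    - [0.04, 0.007, 0, 0, 0.066]
    - [0.04, 0.007, 0, 0, 0.066]
    - [0.04, 0.007, 0, 0, 0.066]
    - [0.04, 0.006, 0, 0, 0.066]
    - [0.04, 0.006, 0, 0, 0.066]
    - [0.04, 0.006, 0, 0, 0.066]
    - [0.04, 0.006, 0, 0, 0.066]
    - [0.018, 0, 0, 0, 0.066]
    - [0, 0, 0, 0, 0.066]

```text
clock: 43.53
tool_pos: [0.5834, 0.3973, 0.3373]
eef_rot: [0.697, 0.717, 0.001, -0.002]
contact_force: [-0.3, -0.2, -0.3]
opening: 0.749
finger_force: 0.0
```

```bash
python3 -c "
from h import *
delta([.587,.3895,.1745])"; python3 find.py | grep -v tcp
```

```text
t 43.53 tcp [0.5834 0.3973 0.3373] F [-0.3 -0.2 -0.3] open 66.0 ff 0.0 x [-0.0285  0.9996  0.0051] y [ 0.9996  0.0285 -0.0014] z [-0.0016  0.005  -1.    ] q [-0.75  0.88  0.18  1.36 -0.18  0.91 -0.49]
tool delta to [0.587  0.3895 0.1745] [-0.0088  0.0036  0.1628]Traceback (most recent call last):
  File "find.py", line 4, in <module>
    S=avg(n,8);C=cloud(S);w=S["color"].max(2)<85
  File "meas.py", line 3, in avg
    f=[snapshot(n) for _ in range(k)];s=dict(f[0]);s["color"]=np.mean([x["color"].astype(float) for x in f],0).astype(np.uint8);s["depth"]=np.median([x["depth"] for x in f],0);return s
       ~~~~~~~~^^^
ValueError: 200 camera calls are used up
```

The camera calls are used up, so I go on by touch. Closing the fingers on a bare post gives its exact position in robot coordinates, post 3 first.

Request:
move_arm:
  rows:
    - [-0.0399, -0.0071, 0, 0, 0.04]
    - [-0.0399, -0.0071, 0, 0, 0.04]
    - [-0.0399, -0.0071, 0, 0, 0.04]
    - [-0.0399, -0.0071, 0, 0, 0.04]
    - [-0.0399, -0.0071, 0, 0, 0.04]
    - [-0.0399, -0.0071, 0, 0, 0.04]
    - [-0.0399, -0.0071, 0, 0, 0.04]
    - [-0.0399, -0.0071, 0, 0, 0.04]
    - [-0.0399, -0.0071, 0, 0, 0.04]
    - [-0.0396, -0.0071, 0, 0, 0.04]
  newtons: 10

```text
clock: 44.67
tool_pos: [0.5217, -0.0128, 0.3389]
eef_rot: [0.701, 0.713, -0.0, 0.0]
contact_force: [1.4, 0.4, -0.0]
opening: 0.455
finger_force: 0.0
```

Request:
move_arm:
  rows:
    - [0, 0, 0, 0, 0.04]
    - [0, 0, 0, 0, 0.04]
    - [0, 0, 0, 0, 0.04]

```text
clock: 44.92
tool_pos: [0.5227, -0.0102, 0.3388]
eef_rot: [0.701, 0.714, 0.0, 0.0]
contact_force: [0.3, 0.9, -0.4]
opening: 0.454
finger_force: 0.0
```

```bash
python3 -c "
from h import *
delta([.5238,-.0033,.2215])"
```

```text
t 44.92 tcp [ 0.5227 -0.0102  0.3388] F [ 0.3  0.9 -0.4] open 40.0 ff 0.0 x [-1.830e-02  9.998e-01  6.000e-04] y [9.998e-01 1.830e-02 7.000e-04] z [ 7.e-04  6.e-04 -1.e+00] q [-0.12  0.66  0.09  1.95 -0.11  0.54  0.06]
tool delta to [ 0.5238 -0.0033  0.2215] [0.0068 0.0011 0.1173]
```

Request:
move_arm:
  rows:
    - [0.0068, 0.0011, 0.035, 0, 0.04]
    - [0, 0, 0.035, 0, 0.04]
    - [0, 0, 0.03, 0, 0.04]
    - [0, 0, 0.012, 0, 0.04]
    - [0, 0, 0.005, 0, 0.04]
    - [0, 0, 0, 0, 0.04]
    - [0, 0, 0, 0, 0.04]

```text
clock: 45.5
tool_pos: [0.5242, -0.0019, 0.2219]
eef_rot: [0.699, 0.715, 0.001, 0.0]
contact_force: [0.3, -0.1, 0.8]
opening: 0.451
finger_force: 0.0
```

Request:
move_arm:
  rows:
    - [0, 0, 0, 0, 0.015]
    - [0, 0, 0, 0, 0.015]
    - [0, 0, 0, 0, 0.015]
    - [0, 0, 0, 0, 0.015]
    - [0, 0, 0, 0, 0.015]

```text
clock: 45.92
tool_pos: [0.523, -0.0027, 0.2223]
eef_rot: [0.7, 0.714, -0.0, -0.001]
contact_force: [-2.8, 0.1, 6.8]
opening: 0.264
finger_force: 10.0
```

```bash
python3 -c "
from h import *
tool()"
```

```text
t 45.92 tcp [ 0.523  -0.0027  0.2223] F [-2.8  0.1  6.8] open 23.3 ff 10.0 x [-2.000e-02  9.998e-01  4.000e-04] y [ 0.9998  0.02   -0.0013] z [-1.3e-03  4.0e-04 -1.0e+00] q [-0.11  0.86  0.04  2.01 -0.13  0.28  0.06]
```

Request:
move_arm:
  rows:
    - [0, -0.0012, -0.003, 0, 0.04]
    - [0, 0, 0, 0, 0.04]
    - [0, 0, 0, 0, 0.04]
    - [0, 0, 0, 0, 0.015]
    - [0, 0, 0, 0, 0.015]
    - [0, 0, 0, 0, 0.015]
    - [0, 0, 0, 0, 0.015]
    - [0, 0, 0, 0, 0.015]

```text
clock: 46.58
tool_pos: [0.5227, -0.0029, 0.2244]
eef_rot: [0.7, 0.714, 0.0, 0.0]
contact_force: [0.8, 0.1, 0.1]
opening: 0.26
finger_force: 10.0
```

```bash
python3 -c "
from h import *
tool()"
```

```text
t 46.58 tcp [ 0.5227 -0.0029  0.2244] F [0.8 0.1 0.1] open 22.9 ff 10.0 x [-0.02    0.9998  0.    ] y [9.998e-01 2.000e-02 3.000e-04] z [ 3.e-04  0.e+00 -1.e+00] q [-0.11  0.86  0.05  2.01 -0.13  0.28  0.06]
```

Request:
move_arm:
  rows:
    - [0, -0.003, 0, 0, 0.015]
    - [0, 0, 0, 0, 0.015]
    - [0, 0, 0, 0, 0.015]

```text
clock: 46.83
tool_pos: [0.5216, -0.0029, 0.2245]
eef_rot: [0.7, 0.714, 0.002, 0.002]
contact_force: [5.9, -0.2, -3.7]
opening: 0.26
finger_force: 10.0
```

Request:
move_arm:
  rows:
    - [0, 0.006, 0, 0, 0.015]
    - [0, 0, 0, 0, 0.015]
    - [0, 0, 0, 0, 0.015]

```text
clock: 47.08
tool_pos: [0.5238, -0.0029, 0.2242]
eef_rot: [0.7, 0.714, -0.002, -0.002]
contact_force: [-4.4, 1.2, 3.2]
opening: 0.259
finger_force: 10.0
```

Request:
move_arm:
  rows:
    - [0, -0.003, 0, 0, 0.04]
    - [0, 0, 0, 0, 0.04]
    - [0, 0, -0.03, 0, 0.04]
    - [0, 0, -0.04, 0, 0.04]
    - [0, 0, 0, -0.12, 0.04]
    - [0, 0, 0, -0.12, 0.04]
    - [0, 0, 0, -0.12, 0.04]
    - [0, 0, 0, -0.12, 0.04]
    - [0, 0, 0, -0.12, 0.04]
    - [0, 0, 0, -0.12, 0.04]

```text
clock: 47.92
tool_pos: [0.5232, -0.0028, 0.2946]
eef_rot: [0.401, 0.916, 0.001, 0.001]
contact_force: [0.2, -0.8, -0.5]
opening: 0.454
finger_force: 0.0
```

Request:
move_arm:
  rows:
    - [0, 0, 0, -0.12, 0.04]
    - [0, 0, 0, -0.12, 0.04]
    - [0, 0, 0, -0.12, 0.04]
    - [0, 0, 0, -0.12, 0.04]
    - [0, 0, 0, -0.12, 0.04]
    - [0, 0, 0, -0.12, 0.04]
    - [0, 0, 0, -0.12, 0.04]
    - [0, 0, 0, 0, 0.04]
    - [0, 0, 0, 0, 0.04]

```text
clock: 48.67
tool_pos: [0.5229, -0.003, 0.2944]
eef_rot: [-0.003, 1.0, 0.0, 0.001]
contact_force: [0.3, 0.9, -1.2]
opening: 0.456
finger_force: 0.0
```

```bash
python3 -c "
from h import *
delta([.5228,-.0033,.2244])"
```

```text
t 48.67 tcp [ 0.5229 -0.003   0.2944] F [ 0.3  0.9 -1.2] open 40.2 ff 0.0 x [-1.     -0.0053 -0.0011] y [-5.3e-03  1.0e+00  8.0e-04] z [ 1.1e-03  8.0e-04 -1.0e+00] q [ 0.12  0.74 -0.33  1.97  0.46  0.5   1.03]
tool delta to [ 0.5228 -0.0033  0.2244] [ 0.0002 -0.0003  0.07  ]
```

Request:
move_arm:
  rows:
    - [0, 0, 0.03, 0, 0.036]
    - [0, 0, 0.03, 0, 0.036]
    - [0, 0, 0.01, 0, 0.036]
    - [0, 0, 0, 0, 0.036]
    - [0, 0, 0, 0, 0.015]
    - [0, 0, 0, 0, 0.015]
    - [0, 0, 0, 0, 0.015]
    - [0, 0, 0, 0, 0.015]
    - [0, 0, 0, 0, 0.015]

```text
clock: 49.42
tool_pos: [0.5228, -0.0046, 0.2252]
eef_rot: [-0.003, 1.0, -0.001, 0.0]
contact_force: [0.9, -5.5, -2.8]
opening: 0.258
finger_force: 10.0
```

```bash
python3 -c "
from h import *
tool()"
```

```text
t 49.42 tcp [ 0.5228 -0.0046  0.2252] F [ 0.9 -5.5 -2.8] open 22.7 ff 10.0 x [-1.0e+00 -6.7e-03 -7.0e-04] y [-0.0067  1.     -0.0025] z [ 7.0e-04 -2.5e-03 -1.0e+00] q [ 0.06  0.86 -0.23  2.    0.54  0.34  0.97]
```

Request:
move_arm:
  rows:
    - [0, 0, 0, 0, 0.036]
    - [0, 0, 0, 0, 0.036]
    - [0, 0, -0.03, 0, 0.036]
    - [0, 0, -0.04, 0, 0.036]
    - [0, 0, -0.02, 0.12, 0.066]
    - [0, 0, 0, 0.12, 0.066]
    - [0, 0, 0, 0.12, 0.066]
    - [0, 0, 0, 0.12, 0.066]
    - [0, 0, 0, 0.12, 0.066]
    - [0, 0, 0, 0.12, 0.066]

```text
clock: 50.25
tool_pos: [0.5227, -0.0017, 0.3153]
eef_rot: [0.35, 0.937, 0.001, 0.001]
contact_force: [1.1, -0.6, -0.0]
opening: 0.747
finger_force: 0.0
```

Request:
move_arm:
  rows:
    - [0, 0, 0, 0.12, 0.066]
    - [0, 0, 0, 0.12, 0.066]
    - [0, 0, 0, 0.12, 0.066]
    - [0, 0, 0, 0.12, 0.066]
    - [0, 0, 0, 0.12, 0.066]
    - [0, 0, 0, 0.12, 0.066]
    - [0, 0, 0, 0.1, 0.066]
    - [0, 0, 0, 0, 0.066]
    - [0, 0, 0, 0, 0.066]

```text
clock: 51.0
tool_pos: [0.5226, -0.0019, 0.3148]
eef_rot: [0.691, 0.723, 0.001, 0.0]
contact_force: [0.2, 0.4, 0.6]
opening: 0.751
finger_force: 0.0
```

```bash
python3 -c "
from h import *
delta([.5240,.062,.31])"
```

```text
t 51.0 tcp [ 0.5226 -0.0019  0.3148] F [0.2 0.4 0.6] open 66.1 ff 0.0 x [-0.0442  0.999   0.001 ] y [0.999  0.0442 0.0011] z [ 0.0011  0.001  -1.    ] q [-0.12  0.7   0.06  1.97 -0.08  0.48  0.04]
tool delta to [0.524 0.062 0.31 ] [0.0638 0.0042 0.0049]
```

Request:
move_arm:
  rows:
    - [0.0316, 0.0015, 0, 0.02, 0.066]
    - [0.0316, 0.0014, 0, 0.02, 0.066]
    - [0, 0, 0, 0, 0.066]
    - [0, 0, 0.03, 0, 0.066]
    - [0, 0, 0.03, 0, 0.066]
    - [0, 0, 0.01, 0, 0.066]
    - [0, 0, 0, 0, 0.066]
    - [0, 0, 0, 0, 0.066]
  newtons: 5

```text
clock: 51.67
tool_pos: [0.5236, 0.0603, 0.2446]
eef_rot: [0.707, 0.707, -0.0, -0.0]
contact_force: [-0.1, 0.4, 0.8]
opening: 0.75
finger_force: 0.0
```

```bash
python3 -c "
from h import *
delta([.5227,.0614,.2295])"
```

```text
t 51.67 tcp [0.5236 0.0603 0.2446] F [-0.1  0.4  0.8] open 66.1 ff 0.0 x [-9.e-04  1.e+00  4.e-04] y [ 1.e+00  9.e-04 -6.e-04] z [-6.e-04  4.e-04 -1.e+00] q [-0.24  0.82  0.06  1.99 -0.14  0.33 -0.07]
tool delta to [0.5227 0.0614 0.2295] [ 0.0011 -0.0009  0.0151]
```

Request:
move_arm:
  rows:
    - [0.001, -0.0009, 0.01, 0, 0.066]
    - [0, 0, 0.005, 0, 0.062]
    - [0, 0, 0, 0, 0.058]
    - [0, 0, 0, 0, 0.055]
    - [0, 0, 0, 0, 0.053]
    - [0, 0, 0, 0, 0.051]
    - [0, 0, 0, 0, 0.049]
    - [0, 0, 0, 0, 0.045]
    - [0, 0, 0, 0, 0.045]

```text
clock: 52.42
tool_pos: [0.5226, 0.0614, 0.2297]
eef_rot: [0.707, 0.707, 0.0, 0.0]
contact_force: [-0.9, -0.7, 2.6]
opening: 0.557
finger_force: 5.0
```

Request:
move_arm:
  rows:
    - [0, 0, 0, 0, 0.04]
    - [0, 0, 0, 0, 0.04]
    - [0, 0, 0, 0, 0.04]
  newtons: 15

```text
clock: 52.67
tool_pos: [0.5226, 0.0614, 0.2296]
eef_rot: [0.707, 0.707, 0.0, 0.0]
contact_force: [-0.2, -0.3, 5.5]
opening: 0.546
finger_force: 15.0
```

```bash
python3 -c "
from h import *
delta([.5247,.0608,.235])"
```

```text
t 52.67 tcp [0.5226 0.0614 0.2296] F [-0.2 -0.3  5.5] open 48.1 ff 15.0 x [0.e+00 1.e+00 1.e-04] y [ 1.e+00 -0.e+00  1.e-04] z [ 1.e-04  1.e-04 -1.e+00] q [-0.24  0.85  0.05  2.   -0.14  0.3  -0.07]
tool delta to [0.5247 0.0608 0.235 ] [-0.0006  0.0021 -0.0054]
```

Request:
move_arm:
  rows:
    - [0, 0, -0.003, 0, 0.04]
    - [0, 0, 0, 0, 0.04]
    - [-0.0006, 0.0021, 0, 0, 0.04]
    - [0, 0, 0, 0, 0.04]
    - [0, 0, 0.0015, 0, 0.04]
    - [0, 0, 0, 0, 0.04]
    - [0, 0, 0, 0, 0.04]

```text
clock: 53.25
tool_pos: [0.5247, 0.0608, 0.2307]
eef_rot: [0.707, 0.707, -0.0, -0.0]
contact_force: [0.9, -0.0, -1.3]
opening: 0.553
finger_force: 15.0
```

Request:
move_arm:
  rows:
    - [0, 0, 0.0006, 0, 0.04]
    - [0, 0, 0, 0, 0.04]
    - [0, 0, 0, 0, 0.04]

```text
clock: 53.5
tool_pos: [0.5247, 0.0608, 0.2303]
eef_rot: [0.707, 0.707, -0.0, -0.0]
contact_force: [-0.0, 0.1, -0.9]
opening: 0.551
finger_force: 15.0
```

Request:
move_arm:
  rows:
    - [0, 0, 0.0006, 0, 0.04]
    - [0, 0, 0, 0, 0.04]
    - [0, 0, 0, 0, 0.04]
  newtons: 8

```text
clock: 53.75
tool_pos: [0.5248, 0.0608, 0.2299]
eef_rot: [0.707, 0.707, 0.0, 0.0]
contact_force: [-0.1, -0.9, 2.9]
opening: 0.555
finger_force: 8.0
```

Request:
move_arm:
  rows:
    - [0, 0, -0.0003, 0, 0.05]
    - [0, 0, 0, 0, 0.066]
    - [0, 0, 0, 0, 0.066]
    - [0, 0, 0, 0, 0.066]
    - [0, 0, -0.02, 0, 0.066]
    - [0, 0, -0.035, 0, 0.066]
    - [-0.03, -0.0006, 0, 0, 0.066]
    - [-0.035, -0.0006, 0, 0, 0.066]
    - [-0.035, -0.0006, 0, 0, 0.066]
    - [-0.0291, -0.0006, 0, 0, 0.066]
  newtons: 5

```text
clock: 54.58
tool_pos: [0.5221, -0.0706, 0.2853]
eef_rot: [0.707, 0.707, -0.0, 0.001]
contact_force: [0.0, -0.4, -0.4]
opening: 0.75
finger_force: 0.0
```

Request:
move_arm:
  rows:
    - [0, 0, 0, 0, 0.066]
    - [0, 0, 0, 0, 0.066]
    - [0, 0, 0.02, 0, 0.066]
    - [0, 0, 0.01, 0, 0.066]
    - [0, 0, 0, 0, 0.066]
    - [0, 0, 0, 0, 0.066]

```text
clock: 55.08
tool_pos: [0.5222, -0.067, 0.2544]
eef_rot: [0.706, 0.708, -0.0, -0.001]
contact_force: [-0.3, 0.4, -0.2]
opening: 0.75
finger_force: 0.0
```

```bash
python3 -c "
from h import *
delta([.5223,-.0685,.2297])"
```

```text
t 55.08 tcp [ 0.5222 -0.067   0.2544] F [-0.3  0.4 -0.2] open 66.0 ff 0.0 x [-2.e-03  1.e+00  9.e-04] y [ 1.      0.002  -0.0019] z [-1.9e-03  9.0e-04 -1.0e+00] q [ 0.02  0.8   0.03  1.99 -0.07  0.35  0.11]
tool delta to [ 0.5223 -0.0685  0.2297] [-0.0015  0.0002  0.0247]
```

Request:
move_arm:
  rows:
    - [-0.0015, 0.0002, 0.015, 0, 0.066]
    - [0, 0, 0.0095, 0, 0.062]
    - [0, 0, 0, 0, 0.058]
    - [0, 0, 0, 0, 0.055]
    - [0, 0, 0, 0, 0.053]
    - [0, 0, 0, 0, 0.051]
    - [0, 0, 0, 0, 0.049]
    - [0, 0, 0, 0, 0.045]
    - [0, 0, 0, 0, 0.045]

```text
clock: 55.83
tool_pos: [0.5227, -0.0698, 0.231]
eef_rot: [0.707, 0.707, 0.0, 0.0]
contact_force: [0.6, 0.2, 2.5]
opening: 0.557
finger_force: 5.0
```

Request:
move_arm:
  rows:
    - [0, 0, 0, 0, 0.04]
    - [0, 0, 0, 0, 0.04]
    - [0, 0, 0, 0, 0.04]
  newtons: 15

```text
clock: 56.08
tool_pos: [0.5228, -0.0698, 0.2309]
eef_rot: [0.707, 0.707, 0.0, 0.0]
contact_force: [-1.3, -0.1, 6.0]
opening: 0.551
finger_force: 15.0
```

```bash
python3 -c "
from h import *
delta([.5209,-.0712,.2325])"
```

```text
t 56.08 tcp [ 0.5228 -0.0698  0.2309] F [-1.3 -0.1  6. ] open 48.5 ff 15.0 x [-0.e+00  1.e+00  1.e-04] y [1.e+00 0.e+00 9.e-04] z [ 9.e-04  1.e-04 -1.e+00] q [ 0.03  0.85  0.03  1.99 -0.07  0.3   0.11]
tool delta to [ 0.5209 -0.0712  0.2325] [-0.0014 -0.0019 -0.0016]
```

Request:
move_arm:
  rows:
    - [0, 0, -0.003, 0, 0.04]
    - [0, 0, 0, 0, 0.04]
    - [-0.0027, -0.0019, 0, 0, 0.04]
    - [0, 0, 0, 0, 0.04]
    - [0, 0, 0.0015, 0, 0.04]
    - [0, 0, 0, 0, 0.04]
    - [0, 0, 0, 0, 0.04]

```text
clock: 56.67
tool_pos: [0.5206, -0.0725, 0.2317]
eef_rot: [0.707, 0.707, -0.0, -0.0]
contact_force: [0.0, -0.8, -1.6]
opening: 0.55
finger_force: 15.0
```

Request:
move_arm:
  rows:
    - [0, 0, 0.0006, 0, 0.04]
    - [0, 0, 0, 0, 0.04]
    - [0, 0, 0, 0, 0.04]

```text
clock: 56.92
tool_pos: [0.5207, -0.0724, 0.2314]
eef_rot: [0.707, 0.707, 0.0, -0.0]
contact_force: [-0.0, -0.3, -0.9]
opening: 0.553
finger_force: 15.0
```

Request:
move_arm:
  rows:
    - [0, 0, 0.0006, 0, 0.04]
    - [0, 0, 0, 0, 0.04]
    - [0, 0, 0, 0, 0.04]
  newtons: 8

```text
clock: 57.17
tool_pos: [0.5207, -0.0725, 0.2309]
eef_rot: [0.707, 0.707, 0.0, 0.0]
contact_force: [0.1, 0.6, 0.7]
opening: 0.557
finger_force: 8.0
```

Request:
move_arm:
  rows:
    - [0, 0, 0.0005, 0, 0.04]
    - [0, 0, 0, 0, 0.04]
    - [0, 0, -0.0002, 0, 0.05]
    - [0, 0, 0, 0, 0.066]
    - [0, 0, 0, 0, 0.066]
    - [0, 0, 0, 0, 0.066]
    - [0, 0, -0.02, 0, 0.066]
    - [0, 0, -0.035, 0, 0.066]
    - [0, 0, -0.035, 0, 0.066]
    - [0.0115, 0.0018, 0, 0, 0.066]

```text
clock: 58.0
tool_pos: [0.5238, -0.0637, 0.3256]
eef_rot: [0.709, 0.706, 0.002, 0.004]
contact_force: [0.3, -0.2, 0.4]
opening: 0.752
finger_force: 0.0
```

Request:
move_arm:
  rows:
    - [0.038, 0.0055, 0, 0, 0.066]
    - [0.038, 0.0055, 0, 0, 0.066]
    - [0.038, 0.0055, 0, 0, 0.066]
    - [0.038, 0.0055, 0, 0, 0.066]
    - [0.038, 0.0055, 0, 0, 0.066]
    - [0.038, 0.0055, 0, 0, 0.066]
    - [0.038, 0.0055, 0, 0, 0.066]
    - [0.038, 0.0055, 0, 0, 0.066]
    - [0.038, 0.0055, 0, 0, 0.066]
    - [0.038, 0.0055, 0, 0, 0.066]

```text
clock: 58.83
tool_pos: [0.577, 0.3212, 0.3199]
eef_rot: [0.707, 0.707, -0.0, -0.0]
contact_force: [1.2, -0.4, -0.1]
opening: 0.749
finger_force: 0.0
```

Request:
move_arm:
  rows:
    - [0.034, 0.0051, 0, 0, 0.066]
    - [0.034, 0.0051, 0, 0, 0.066]
    - [0, 0, 0.03, 0, 0.066]
    - [0, 0, 0.03, 0, 0.066]
    - [0, 0, 0.03, 0, 0.066]
    - [0, 0, 0, 0, 0.066]
    - [0, 0, 0, 0, 0.066]
    - [0, 0, 0, 0, 0.066]

```text
clock: 59.5
tool_pos: [0.5883, 0.3872, 0.2318]
eef_rot: [0.707, 0.707, 0.001, 0.0]
contact_force: [0.4, 0.0, 0.2]
opening: 0.752
finger_force: 0.0
```

```bash
python3 -c "
from h import *
delta([.5877,.387,.1738])"
```

```text
t 59.5 tcp [0.5883 0.3872 0.2318] F [0.4 0.  0.2] open 66.3 ff 0.0 x [3.e-04 1.e+00 1.e-03] y [ 1.0e+00 -3.0e-04  1.8e-03] z [ 0.0018  0.001  -1.    ] q [-0.72  1.01  0.15  1.42 -0.19  0.72 -0.49]
tool delta to [0.5877 0.387  0.1738] [-0.0003 -0.0007  0.058 ]
```

Request:
move_arm:
  rows:
    - [-0.0003, -0.0007, 0, 0.12, 0.06]
    - [0, 0, 0, 0.12, 0.06]
    - [0, 0, 0, 0.12, 0.06]
    - [0, 0, 0, 0.12, 0.06]
    - [0, 0, 0, 0.12, 0.06]
    - [0, 0, 0, 0.12, 0.06]
    - [0, 0, 0, 0.12, 0.06]
    - [0, 0, 0.02, 0, 0.06]
    - [0, 0, 0, 0, 0.06]
    - [0, 0, 0, 0, 0.06]

```text
clock: 60.33
tool_pos: [0.587, 0.387, 0.2118]
eef_rot: [0.934, 0.358, 0.0, -0.0]
contact_force: [-0.4, 0.6, 0.2]
opening: 0.679
finger_force: 0.0
```

```bash
python3 -c "
from h import *
delta([.5877,.387,.1738])"
```

```text
t 60.33 tcp [0.587  0.387  0.2118] F [-0.4  0.6  0.2] open 59.9 ff 0.0 x [0.7441 0.6681 0.001 ] y [ 6.681e-01 -7.441e-01 -7.000e-04] z [ 3.0e-04  1.2e-03 -1.0e+00] q [-0.82  1.06  0.36  1.44 -0.48  0.73 -1.11]
tool delta to [0.5877 0.387  0.1738] [0.0005 0.0005 0.038 ]
```

Request:
move_arm:
  rows:
    - [0.0005, 0.0005, 0.02, 0, 0.06]
    - [0, 0, 0.0175, 0, 0.06]
    - [0, 0, 0, 0, 0.06]
    - [0, 0, 0, 0, 0.055]
    - [0, 0, 0, 0, 0.045]
    - [0, 0, 0, 0, 0.04]
    - [0, 0, 0, 0, 0.04]
    - [0, 0, 0, 0, 0.04]
  newtons: 8

```text
clock: 61.0
tool_pos: [0.5879, 0.3868, 0.1738]
eef_rot: [0.934, 0.357, 0.001, -0.0]
contact_force: [-0.5, -0.4, -0.2]
opening: 0.557
finger_force: 8.0
```

Request:
move_arm:
  rows:
    - [0, 0, 0, 0, 0.06]
    - [0, 0, 0, 0, 0.06]
    - [0, 0, 0, 0, 0.065]
    - [0, 0, -0.035, 0, 0.065]
    - [0, 0, 0, -0.12, 0.065]
    - [0, 0, 0, -0.12, 0.065]
    - [0, 0, 0, -0.12, 0.065]
    - [0, 0, 0, -0.12, 0.065]
    - [0, 0, 0, -0.12, 0.065]
    - [0, 0, 0, -0.12, 0.065]

```text
clock: 61.83
tool_pos: [0.5877, 0.3866, 0.2081]
eef_rot: [0.746, 0.666, 0.0, 0.0]
contact_force: [0.7, -0.1, -0.2]
opening: 0.741
finger_force: 0.0
```

Request:
move_arm:
  rows:
    - [0, 0, 0, -0.12, 0.065]
    - [0, 0, 0, 0, 0.065]
    - [0, 0, 0, 0, 0.065]

```text
clock: 62.08
tool_pos: [0.5878, 0.3865, 0.2081]
eef_rot: [0.708, 0.706, 0.0, -0.0]
contact_force: [-0.1, 0.6, -0.3]
opening: 0.737
finger_force: 0.0
```

```bash
python3 -c "
from h import *
delta([.5877,.387,.1738])"
```

```text
t 62.08 tcp [0.5878 0.3865 0.2081] F [-0.1  0.6 -0.3] open 64.9 ff 0.0 x [3.5e-03 1.0e+00 4.0e-04] y [ 1.0e+00 -3.5e-03 -1.0e-04] z [-1.e-04  4.e-04 -1.e+00] q [-0.72  1.04  0.14  1.43 -0.2   0.69 -0.49]
tool delta to [0.5877 0.387  0.1738] [ 0.0005 -0.0001  0.0343]
```

Request:
move_arm:
  rows:
    - [0.0003, 0, 0.018, 0, 0.065]
    - [0, 0, 0.0163, 0, 0.065]
    - [0, 0, 0, 0, 0.065]
    - [0, 0, 0, 0, 0.056]
    - [0, 0, 0, 0, 0.045]
    - [0, 0, 0, 0, 0.04]
    - [0, 0, 0, 0, 0.04]
    - [0, 0, 0, 0, 0.04]
  newtons: 12

```text
clock: 62.75
tool_pos: [0.5879, 0.3871, 0.1744]
eef_rot: [0.707, 0.707, 0.001, 0.0]
contact_force: [-0.4, 0.7, -0.2]
opening: 0.555
finger_force: 12.0
```

```bash
python3 -c "
from h import *
delta([.5266,.1261,.31])"
```

```text
t 62.75 tcp [0.5879 0.3871 0.1744] F [-0.4  0.7 -0.2] open 48.9 ff 12.0 x [2.e-04 1.e+00 6.e-04] y [ 1.e+00 -2.e-04  8.e-04] z [ 8.e-04  6.e-04 -1.e+00] q [-0.71  1.09  0.13  1.43 -0.2   0.64 -0.49]
tool delta to [0.5266 0.1261 0.31  ] [-0.2609 -0.0611 -0.1358]
```

Request:
move_arm:
  rows:
    - [0, 0, -0.025, 0, 0.04]
    - [0, 0, -0.038, 0, 0.04]
    - [0, 0, -0.038, 0, 0.04]
    - [0, 0, -0.035, 0, 0.04]
    - [-0.025, -0.006, 0, 0, 0.04]
    - [-0.037, -0.0087, 0, 0, 0.04]
    - [-0.037, -0.0087, 0, 0, 0.04]
    - [-0.037, -0.0087, 0, 0, 0.04]
    - [-0.037, -0.0087, 0, 0, 0.04]
    - [-0.037, -0.0087, 0, 0, 0.04]
  newtons: 28

```text
clock: 63.58
tool_pos: [0.5375, 0.1754, 0.3104]
eef_rot: [0.707, 0.707, 0.001, 0.0]
contact_force: [0.7, -0.4, -0.4]
opening: 0.545
finger_force: 28.0
```

Request:
move_arm:
  rows:
    - [-0.033, -0.0076, 0, 0, 0.04]
    - [-0.0176, -0.004, 0, 0, 0.04]
    - [0, 0, 0, 0, 0.04]
    - [0, 0, 0.03, 0, 0.04]
    - [0, 0, 0.025, 0, 0.04]
    - [0, 0, 0.01, 0, 0.04]
    - [0, 0, 0, 0, 0.04]
    - [0, 0, 0, 0, 0.04]

```text
clock: 64.25
tool_pos: [0.5268, 0.127, 0.2449]
eef_rot: [0.707, 0.707, 0.0, -0.0]
contact_force: [0.3, 0.1, -1.1]
opening: 0.544
finger_force: 28.0
```

```bash
python3 -c "
from h import *
delta([.5266,.1264,.2384])"
```

```text
t 64.25 tcp [0.5268 0.127  0.2449] F [ 0.3  0.1 -1.1] open 47.9 ff 28.0 x [-7.e-04  1.e+00  3.e-04] y [ 1.e+00  7.e-04 -1.e-04] z [-1.e-04  3.e-04 -1.e+00] q [-0.36  0.83  0.07  1.95 -0.15  0.37 -0.18]
tool delta to [0.5266 0.1264 0.2384] [-0.0006 -0.0002  0.0065]
```

Request:
move_arm:
  rows:
    - [-0.0006, -0.0002, 0.004, 0, 0.04]
    - [0, 0, 0.002, 0, 0.04]
    - [0, 0, 0, 0, 0.04]
    - [0, 0, 0, 0, 0.04]
  newtons: 10

```text
clock: 64.58
tool_pos: [0.5265, 0.1258, 0.2393]
eef_rot: [0.707, 0.707, 0.0, 0.0]
contact_force: [-0.2, -0.1, -0.9]
opening: 0.557
finger_force: 10.0
```

Request:
move_arm:
  rows:
    - [0, 0, 0.0006, 0, 0.04]
    - [0, 0, 0, 0, 0.04]
    - [0, 0, 0, 0, 0.04]

```text
clock: 64.83
tool_pos: [0.5264, 0.1258, 0.2383]
eef_rot: [0.707, 0.707, 0.0, 0.0]
contact_force: [-0.2, 0.4, -0.0]
opening: 0.558
finger_force: 10.0
```

Request:
move_arm:
  rows:
    - [0, 0, 0.0006, 0, 0.04]
    - [0, 0, 0, 0, 0.04]
    - [0, 0, 0, 0, 0.04]

```text
clock: 65.08
tool_pos: [0.5265, 0.1257, 0.2377]
eef_rot: [0.707, 0.707, 0.0, 0.0]
contact_force: [-1.4, 1.0, 0.9]
opening: 0.557
finger_force: 10.0
```

Request:
move_arm:
  rows:
    - [0.0006, 0, -0.001, 0, 0.04]
    - [0, 0, 0, 0, 0.04]
    - [0, 0, 0.0012, 0, 0.04]
    - [0, 0, 0, 0, 0.04]
    - [0, 0, 0, 0, 0.04]

```text
clock: 65.5
tool_pos: [0.5264, 0.1264, 0.2375]
eef_rot: [0.707, 0.707, 0.0, 0.0]
contact_force: [-0.8, -0.8, 3.5]
opening: 0.557
finger_force: 10.0
```

Request:
move_arm:
  rows:
    - [0, 0, 0.0003, 0, 0.04]
    - [0, 0, 0, 0, 0.04]
    - [0, 0, 0, 0, 0.04]
  newtons: 5

```text
clock: 65.75
tool_pos: [0.5264, 0.1264, 0.2374]
eef_rot: [0.707, 0.707, 0.0, 0.0]
contact_force: [-0.6, 0.7, 5.4]
opening: 0.562
finger_force: 5.0
```

Request:
move_arm:
  rows:
    - [0, 0, -0.0005, 0, 0.05]
    - [0, 0, 0, 0, 0.066]
    - [0, 0, 0, 0, 0.066]
    - [0, 0, 0, 0, 0.066]
    - [0, 0, -0.02, 0, 0.066]
    - [0, 0, -0.03, 0, 0.066]
    - [-0.033, -0.0009, 0, 0, 0.066]
    - [-0.033, -0.0009, 0, 0, 0.066]
    - [0, 0, 0, 0, 0.066]
    - [0, 0, 0, 0, 0.066]
  newtons: 3

```text
clock: 66.58
tool_pos: [0.5245, 0.0579, 0.2876]
eef_rot: [0.709, 0.705, -0.001, 0.0]
contact_force: [-0.7, 1.0, -0.1]
opening: 0.753
finger_force: 0.0
```

Request:
move_arm:
  rows:
    - [0, 0, 0.03, 0, 0.066]
    - [0, 0, 0.015, 0, 0.066]
    - [0, 0, 0, 0, 0.066]
    - [0, 0, 0, 0, 0.066]

```text
clock: 66.92
tool_pos: [0.5243, 0.0615, 0.2418]
eef_rot: [0.707, 0.708, -0.001, -0.001]
contact_force: [-0.1, 0.1, 0.8]
opening: 0.747
finger_force: 0.0
```

```bash
python3 -c "
from h import *
delta([.5247,.0606,.2298])"
```

```text
t 66.92 tcp [0.5243 0.0615 0.2418] F [-0.1  0.1  0.8] open 65.8 ff 0.0 x [-1.6e-03  1.0e+00  6.0e-04] y [ 1.      0.0016 -0.0021] z [-2.1e-03  6.0e-04 -1.0e+00] q [-0.23  0.83  0.05  1.99 -0.12  0.33 -0.09]
tool delta to [0.5247 0.0606 0.2298] [-0.0009  0.0005  0.012 ]
```

Request:
move_arm:
  rows:
    - [-0.0009, 0.0005, 0.012, 0, 0.062]
    - [0, 0, 0, 0, 0.058]
    - [0, 0, 0, 0, 0.056]
    - [0, 0, 0, 0, 0.054]
    - [0, 0, 0, 0, 0.0525]
    - [0, 0, 0, 0, 0.0515]
    - [0, 0, 0, 0, 0.0515]
    - [0, 0, 0, 0, 0.0515]

```text
clock: 67.58
tool_pos: [0.5253, 0.0595, 0.2308]
eef_rot: [0.707, 0.707, 0.0, 0.0]
contact_force: [1.4, 0.8, 0.1]
opening: 0.583
finger_force: 0.3
```

Request:
move_arm:
  rows:
    - [0, 0, 0, 0, 0.051]
    - [0, 0, 0, 0, 0.0505]
    - [0, 0, 0, 0, 0.05]
    - [0, 0, 0, 0, 0.048]
    - [0, 0, 0, 0, 0.048]

```text
clock: 68.0
tool_pos: [0.5253, 0.0595, 0.2306]
eef_rot: [0.707, 0.707, 0.0, 0.0]
contact_force: [1.1, 0.1, 1.0]
opening: 0.56
finger_force: 3.0
```

```bash
python3 -c "
from h import *
tool()"
```

```text
t 68.0 tcp [0.5253 0.0595 0.2306] F [1.1 0.1 1. ] open 49.3 ff 3.0 x [0.e+00 1.e+00 1.e-04] y [ 1.e+00 -0.e+00  7.e-04] z [ 7.e-04  1.e-04 -1.e+00] q [-0.23  0.85  0.05  1.99 -0.12  0.3  -0.08]
```

Request:
move_arm:
  rows:
    - [0, 0, 0, 0, 0.04]
    - [0, 0, -0.002, 0, 0.04]
    - [0, -0.0006, 0, 0, 0.04]
    - [0, 0, 0, 0, 0.04]
    - [0, 0, 0.001, 0, 0.04]
    - [0, 0, 0, 0, 0.04]
    - [0, 0, 0, 0, 0.04]
  newtons: 12

```text
clock: 68.58
tool_pos: [0.5243, 0.0594, 0.2313]
eef_rot: [0.707, 0.707, -0.0, -0.0]
contact_force: [0.3, -0.5, -0.5]
opening: 0.553
finger_force: 12.0
```

Request:
move_arm:
  rows:
    - [0, 0, 0.0006, 0, 0.04]
    - [0, 0, 0, 0, 0.04]
    - [0, 0, 0, 0, 0.04]
  newtons: 8

```text
clock: 68.83
tool_pos: [0.5244, 0.0595, 0.2309]
eef_rot: [0.707, 0.707, -0.0, -0.0]
contact_force: [0.1, 0.9, -0.1]
opening: 0.556
finger_force: 8.0
```

Request:
move_arm:
  rows:
    - [0, 0, 0.0006, 0, 0.04]
    - [0, 0, 0, 0, 0.04]
    - [0, 0, 0, 0, 0.04]

```text
clock: 69.08
tool_pos: [0.5244, 0.0595, 0.2307]
eef_rot: [0.707, 0.707, 0.0, -0.0]
contact_force: [-0.2, 0.2, 5.2]
opening: 0.556
finger_force: 8.0
```

Request:
move_arm:
  rows:
    - [0, 0, -0.0005, 0, 0.05]
    - [0, 0, 0, 0, 0.066]
    - [0, 0, 0, 0, 0.066]
    - [0, 0, 0, 0, 0.066]
    - [0, 0, -0.02, 0, 0.066]
    - [0, 0, -0.03, 0, 0.066]
    - [-0.035, -0.001, 0, 0, 0.066]
    - [-0.035, -0.001, 0, 0, 0.066]
    - [-0.035, -0.001, 0, 0, 0.066]
    - [-0.027, -0.0007, 0, 0, 0.066]
  newtons: 3

```text
clock: 69.92
tool_pos: [0.5204, -0.0755, 0.281]
eef_rot: [0.708, 0.706, -0.0, 0.001]
contact_force: [-0.7, -0.8, -0.5]
opening: 0.754
finger_force: 0.0
```

Request:
move_arm:
  rows:
    - [0, 0, 0, 0, 0.066]
    - [0, 0, 0, 0, 0.066]
    - [0, 0, 0.025, 0, 0.066]
    - [0, 0, 0.01, 0, 0.066]
    - [0, 0, 0, 0, 0.066]
    - [0, 0, 0, 0, 0.066]
    - [0, 0, 0, 0, 0.066]

```text
clock: 70.5
tool_pos: [0.521, -0.0718, 0.2461]
eef_rot: [0.707, 0.708, 0.0, -0.0]
contact_force: [-0.5, -0.2, -0.0]
opening: 0.75
finger_force: 0.0
```

```bash
python3 -c "
from h import *
delta([.5207,-.0723,.2308])"
```

```text
t 70.5 tcp [ 0.521  -0.0718  0.2461] F [-0.5 -0.2 -0. ] open 66.1 ff 0.0 x [-1.4e-03  1.0e+00  3.0e-04] y [1.0e+00 1.4e-03 1.0e-04] z [ 1.e-04  3.e-04 -1.e+00] q [ 0.04  0.82  0.02  1.99 -0.05  0.33  0.1 ]
tool delta to [ 0.5207 -0.0723  0.2308] [-0.0006 -0.0003  0.0153]
```

Request:
move_arm:
  rows:
    - [0, 0, 0.01, 0, 0.062]
    - [0, 0, 0.0055, 0, 0.058]
    - [0, 0, 0, 0, 0.056]
    - [0, 0, 0, 0, 0.054]
    - [0, 0, 0, 0, 0.0525]
    - [0, 0, 0, 0, 0.052]
    - [0, 0, 0, 0, 0.052]
    - [0, 0, 0, 0, 0.052]

```text
clock: 71.17
tool_pos: [0.5208, -0.0726, 0.2305]
eef_rot: [0.707, 0.707, 0.0, 0.0]
contact_force: [-0.4, -0.1, 0.6]
opening: 0.589
finger_force: 0.0
```

Request:
move_arm:
  rows:
    - [0, 0, 0, 0, 0.051]
    - [0, 0, 0, 0, 0.0505]
    - [0, 0, 0, 0, 0.05]
    - [0, 0, 0, 0, 0.048]
    - [0, 0, 0, 0, 0.048]

```text
clock: 71.58
tool_pos: [0.5207, -0.0726, 0.2303]
eef_rot: [0.707, 0.707, -0.0, -0.0]
contact_force: [-0.9, -0.5, 0.7]
opening: 0.558
finger_force: 3.0
```

```bash
python3 -c "
from h import *
tool()"
```

```text
t 71.58 tcp [ 0.5207 -0.0726  0.2303] F [-0.9 -0.5  0.7] open 49.2 ff 3.0 x [-0.e+00  1.e+00  1.e-04] y [ 1.e+00  0.e+00 -3.e-04] z [-3.e-04  1.e-04 -1.e+00] q [ 0.04  0.85  0.02  2.   -0.05  0.3   0.1 ]
```

Request:
move_arm:
  rows:
    - [0, 0, 0, 0, 0.055]
    - [0, 0, 0, 0, 0.066]
    - [0, 0, 0, 0, 0.066]
    - [0, 0, -0.03, 0, 0.066]
    - [0, 0, -0.04, 0, 0.066]
    - [0, 0, -0.04, 0, 0.066]
    - [-0.035, 0.006, -0.01, 0, 0.06]
    - [-0.035, 0.006, 0, 0, 0.055]
    - [-0.035, 0.006, 0, 0, 0.05]
    - [-0.035, 0.006, 0, 0, 0.05]

```text
clock: 72.42
tool_pos: [0.5449, -0.214, 0.351]
eef_rot: [0.707, 0.707, 0.0, 0.001]
contact_force: [0.2, -0.2, -0.3]
opening: 0.568
finger_force: 0.0
```

Request:
move_arm:
  rows:
    - [-0.035, 0.006, 0, 0, 0.05]
    - [-0.035, 0.006, 0, 0, 0.05]
    - [0, 0, 0, -0.12, 0.05]
    - [0, 0, 0, -0.12, 0.05]
    - [0, 0, 0, -0.12, 0.05]
    - [0, 0, 0, -0.12, 0.05]
    - [0, 0, 0, -0.12, 0.05]
    - [0, 0, 0, -0.12, 0.05]
    - [0, 0, 0, -0.12, 0.05]
    - [0, 0, 0, -0.12, 0.05]

```text
clock: 73.25
tool_pos: [0.5566, -0.2826, 0.3502]
eef_rot: [0.298, 0.955, -0.0, -0.0]
contact_force: [-0.7, -0.3, 0.0]
opening: 0.566
finger_force: 0.0
```

Request:
move_arm:
  rows:
    - [0, 0, 0, -0.12, 0.05]
    - [0, 0, 0, -0.12, 0.05]
    - [0, 0, 0, -0.12, 0.05]
    - [0, 0, 0, -0.12, 0.05]
    - [0, 0, 0, -0.12, 0.05]
    - [0, 0, 0, 0, 0.05]
    - [0, 0, 0, 0, 0.05]

```text
clock: 73.83
tool_pos: [0.5566, -0.2828, 0.3501]
eef_rot: [0.007, 1.0, 0.0, -0.0]
contact_force: [-0.6, 0.2, 0.7]
opening: 0.566
finger_force: 0.0
```

```bash
python3 - <<'E'
from h import *
import pickle
delta([.5585,-.2835,.2497])
S=pickle.load(open("top0.pkl","rb"))
for f in("avg0.npy","avg1.npy"):
    a=np.load(f).astype(np.float32)
    if a.ndim==2: continue
    sat=a.max(2)-a.min(2)   # brass is saturated
    for lo,hi in((195,209),(242,257)):
        # brass band column-wise centroid of saturation, columns 246..252
        out=[]
        for c in range(245,256):
            w=sat[lo:hi,c]-np.median(sat[lo:hi,c]); w=np.clip(w-8,0,None)
            out.append((c,round(float((w*np.arange(lo,hi)).sum()/max(w.sum(),1e-6)),2),int(w.max())))
        print(f,lo,out)
    # template match front block onto back
    b=cv2.resize(sat[190:262,236:260],None,fx=8,fy=8,interpolation=2)
    T=b[(244-190)*8:(255-190)*8,(240-236)*8:(253-236)*8]
    m=cv2.matchTemplate(b[:(215-190)*8],T,cv2.TM_CCOEFF_NORMED);_,v,_,p=cv2.minMaxLoc(m)
    du=(p[0]-(240-236)*8)/8;dv=(p[1]-(244-190)*8)/8;print("match",v,du,dv)
    P=plane(S,[[250,249.4],[250+du,249.4+dv]],.048);d=P[1]-P[0];print(d, d@[.9996,-.0285,0], np.hypot(*d[:2]))
E
```

```text
t 73.83 tcp [ 0.5566 -0.2828  0.3501] F [-0.6  0.2  0.7] open 49.9 ff 0.0 x [-9.999e-01  1.440e-02  2.000e-04] y [1.440e-02 9.999e-01 5.000e-04] z [-2.e-04  5.e-04 -1.e+00] q [ 0.64  0.78 -0.44  1.61  0.42  0.84  1.58]
tool delta to [ 0.5585 -0.2835  0.2497] [-0.002  -0.0008  0.1004]
avg0.npy 195 [(245, 200.2, 14), (246, 200.82, 42), (247, 201.04, 48), (248, 201.17, 49), (249, 201.2, 49), (250, 201.26, 47), (251, 201.36, 47), (252, 201.34, 50), (253, 201.35, 46), (254, 201.4, 23), (255, 201.83, 5)]
avg0.npy 242 [(245, 248.52, 53), (246, 248.54, 53), (247, 248.6, 56), (248, 248.69, 56), (249, 248.88, 58), (250, 249.08, 41), (251, 249.25, 13), (252, 0.0, 0), (253, 0.0, 0), (254, 0.0, 0), (255, 0.0, 0)]
match 0.987361490726471 3.25 -47.5
[ 0.12065674 -0.00359129  0.        ] 0.12071083256213641 0.12071017817326092
avg1.npy 195 [(245, 200.32, 15), (246, 200.82, 48), (247, 201.02, 56), (248, 201.16, 57), (249, 201.2, 56), (250, 201.24, 53), (251, 201.36, 53), (252, 201.33, 57), (253, 201.33, 52), (254, 201.43, 27), (255, 201.89, 8)]
avg1.npy 242 [(245, 248.49, 62), (246, 248.55, 62), (247, 248.6, 64), (248, 248.69, 63), (249, 248.87, 66), (250, 249.07, 46), (251, 249.21, 15), (252, 0.0, 0), (253, 0.0, 0), (254, 244.83, 4), (255, 245.0, 3)]
match 0.9872918128967285 3.25 -47.5
[ 0.12065674 -0.00359129  0.        ] 0.12071083256213641 0.12071017817326092
```

Request:
move_arm:
  rows:
    - [-0.002, -0.0008, 0.035, 0, 0.05]
    - [0, 0, 0.035, 0, 0.05]
    - [0, 0, 0.03, 0, 0.05]
    - [0, 0, 0, 0, 0.05]
    - [0, 0, 0, 0, 0.05]
    - [0, 0, 0, 0, 0.015]
    - [0, 0, 0, 0, 0.015]
    - [0, 0, 0, 0, 0.015]
    - [0, 0, 0, 0, 0.015]
    - [0, 0, 0, 0, 0.015]
  newtons: 35

```text
clock: 74.67
tool_pos: [0.5591, -0.2835, 0.2516]
eef_rot: [0.006, 1.0, -0.0, 0.001]
contact_force: [-2.3, 0.2, 5.4]
opening: 0.236
finger_force: 35.0
```

```bash
cat > ang.py <<'E'
from h import *
s,q=tool();K=(s["tool_pos"]+q.apply([0,0,.147])-[0,0,0])[:2];A=np.array([.544,-.2405]);print((K-A).round(4),np.hypot(*(K-A)).round(4),np.degrees(np.arctan2(*(K-A)[::-1])).round(1))
E
python3 ang.py; python3 arc.py -71.4 -20 18
```

```text
t 74.67 tcp [ 0.5591 -0.2835  0.2516] F [-2.3  0.2  5.4] open 20.8 ff 35.0 x [-0.9999  0.0112 -0.0019] y [ 1.120e-02  9.999e-01 -6.000e-04] z [ 1.9e-03 -6.0e-04 -1.0e+00] q [ 0.6   0.91 -0.38  1.67  0.5   0.66  1.52]
[ 0.0154 -0.0431] 0.0457 -70.3
[[0.0154, -0.0023], [0.0152, 0.0031], [0.0133, 0.0081], [0.0097, 0.0122], [0.005, 0.0147], [-0.0004, 0.0156], [-0.0057, 0.0144], [-0.0103, 0.0117], [-0.0136, 0.0075], [-0.0154, 0.0023], [-0.0152, -0.0031], [-0.0133, -0.0081], [-0.0097, -0.0122], [-0.005, -0.0147], [0.0004, -0.0156], [0.0057, -0.0144], [0.0103, -0.0117], [0.0136, -0.0075]]
```

```bash
python3 - <<'E'
import numpy as np,json
st=[6,14]+[20]*8
a=np.radians(-71.4-np.r_[0,np.cumsum(st)]);p=np.round(.0448*np.c_[np.cos(a),np.sin(a)],4);d=np.diff(p,axis=0)
print(json.dumps([[round(-x,4),round(y,4),0,0,0.015] for x,y in d]))
for k in range(2):
    a=np.radians(-71.4-180-180*k-20*np.arange(10));p=np.round(.0448*np.c_[np.cos(a),np.sin(a)],4);d=np.diff(p,axis=0)
    print(json.dumps([[round(-x,4),round(y,4),0,0,0.015] for x,y in d]))
E
```

```text
[[0.0045, -0.0012, 0, 0, 0.015], [0.0109, -0.0011, 0, 0, 0.015], [0.0152, 0.0031, 0, 0, 0.015], [0.0133, 0.0081, 0, 0, 0.015], [0.0097, 0.0122, 0, 0, 0.015], [0.005, 0.0147, 0, 0, 0.015], [-0.0004, 0.0156, 0, 0, 0.015], [-0.0057, 0.0144, 0, 0, 0.015], [-0.0103, 0.0117, 0, 0, 0.015], [-0.0136, 0.0075, 0, 0, 0.015]]
[[-0.0154, 0.0023, 0, 0, 0.015], [-0.0152, -0.0031, 0, 0, 0.015], [-0.0133, -0.0081, 0, 0, 0.015], [-0.0097, -0.0122, 0, 0, 0.015], [-0.005, -0.0147, 0, 0, 0.015], [0.0004, -0.0156, 0, 0, 0.015], [0.0057, -0.0144, 0, 0, 0.015], [0.0103, -0.0117, 0, 0, 0.015], [0.0136, -0.0075, 0, 0, 0.015]]
[[0.0154, -0.0023, 0, 0, 0.015], [0.0152, 0.0031, 0, 0, 0.015], [0.0133, 0.0081, 0, 0, 0.015], [0.0097, 0.0122, 0, 0, 0.015], [0.005, 0.0147, 0, 0, 0.015], [-0.0004, 0.0156, 0, 0, 0.015], [-0.0057, 0.0144, 0, 0, 0.015], [-0.0103, 0.0117, 0, 0, 0.015], [-0.0136, 0.0075, 0, 0, 0.015]]
```

First half turn, then a second, then a check.

Request:
move_arm:
  rows:
    - [0.0045, -0.0012, 0, 0, 0.015]
    - [0.0109, -0.0011, 0, 0, 0.015]
    - [0.0152, 0.0031, 0, 0, 0.015]
    - [0.0133, 0.0081, 0, 0, 0.015]
    - [0.0097, 0.0122, 0, 0, 0.015]
    - [0.005, 0.0147, 0, 0, 0.015]
    - [-0.0004, 0.0156, 0, 0, 0.015]
    - [-0.0057, 0.0144, 0, 0, 0.015]
    - [-0.0103, 0.0117, 0, 0, 0.015]
    - [-0.0136, 0.0075, 0, 0, 0.015]

```text
clock: 75.5
tool_pos: [0.5288, -0.1987, 0.2514]
eef_rot: [0.006, 1.0, -0.002, -0.003]
contact_force: [-5.2, -4.1, 10.9]
opening: 0.234
finger_force: 35.0
```

Request:
move_arm:
  rows:
    - [-0.0154, 0.0023, 0, 0, 0.015]
    - [-0.0152, -0.0031, 0, 0, 0.015]
    - [-0.0133, -0.0081, 0, 0, 0.015]
    - [-0.0097, -0.0122, 0, 0, 0.015]
    - [-0.005, -0.0147, 0, 0, 0.015]
    - [0.0004, -0.0156, 0, 0, 0.015]
    - [0.0057, -0.0144, 0, 0, 0.015]
    - [0.0103, -0.0117, 0, 0, 0.015]
    - [0.0136, -0.0075, 0, 0, 0.015]

```text
clock: 76.25
tool_pos: [0.5613, -0.2827, 0.2516]
eef_rot: [0.005, 1.0, 0.001, 0.005]
contact_force: [5.5, 3.9, 1.5]
opening: 0.234
finger_force: 35.0
```

```bash
python3 ang.py
```

```text
t 76.25 tcp [ 0.5613 -0.2827  0.2516] F [5.5 3.9 1.5] open 20.6 ff 35.0 x [-0.9999  0.0098 -0.0091] y [0.0098 1.     0.0019] z [ 0.0091  0.0018 -1.    ] q [ 0.6   0.91 -0.38  1.66  0.49  0.65  1.52]
[ 0.0186 -0.0419] 0.0459 -66.1
```

Request:
move_arm:
  rows:
    - [0.0154, -0.0023, 0, 0, 0.015]
    - [0.0152, 0.0031, 0, 0, 0.015]
    - [0.0133, 0.0081, 0, 0, 0.015]
    - [0.0097, 0.0122, 0, 0, 0.015]
    - [0.005, 0.0147, 0, 0, 0.015]
    - [-0.0004, 0.0156, 0, 0, 0.015]
    - [-0.0057, 0.0144, 0, 0, 0.015]
    - [-0.0103, 0.0117, 0, 0, 0.015]
    - [-0.0136, 0.0075, 0, 0, 0.015]

```text
clock: 77.0
tool_pos: [0.5288, -0.1987, 0.2514]
eef_rot: [0.006, 1.0, -0.002, -0.003]
contact_force: [-5.8, -4.7, 11.7]
opening: 0.236
finger_force: 35.0
```

Request:
move_arm:
  rows:
    - [-0.0154, 0.0023, 0, 0, 0.015]
    - [-0.0152, -0.0031, 0, 0, 0.015]
    - [-0.0133, -0.0081, 0, 0, 0.015]
    - [-0.0097, -0.0122, 0, 0, 0.015]
    - [-0.005, -0.0147, 0, 0, 0.015]
    - [0.0004, -0.0156, 0, 0, 0.015]
    - [0.0057, -0.0144, 0, 0, 0.015]
    - [0.0103, -0.0117, 0, 0, 0.015]
    - [0.0136, -0.0075, 0, 0, 0.015]

```text
clock: 77.75
tool_pos: [0.5613, -0.2827, 0.2516]
eef_rot: [0.005, 1.0, 0.001, 0.005]
contact_force: [5.2, 3.8, 1.3]
opening: 0.239
finger_force: 35.0
```

```bash
python3 ang.py
```

```text
t 77.75 tcp [ 0.5613 -0.2827  0.2516] F [5.2 3.8 1.3] open 21.1 ff 35.0 x [-0.9999  0.0098 -0.009 ] y [0.0098 1.     0.0019] z [ 0.0091  0.0018 -1.    ] q [ 0.6   0.91 -0.38  1.66  0.49  0.65  1.52]
[ 0.0186 -0.0419] 0.0459 -66.1
```

Request:
move_arm:
  rows:
    - [0.0154, -0.0023, 0, 0, 0.015]
    - [0.0152, 0.0031, 0, 0, 0.015]
    - [0.0133, 0.0081, 0, 0, 0.015]
    - [0.0097, 0.0122, 0, 0, 0.015]
    - [0.005, 0.0147, 0, 0, 0.015]
    - [-0.0004, 0.0156, 0, 0, 0.015]
    - [-0.0057, 0.0144, 0, 0, 0.015]
    - [-0.0103, 0.0117, 0, 0, 0.015]
    - [-0.0136, 0.0075, 0, 0, 0.015]

```text
clock: 78.5
tool_pos: [0.5288, -0.1987, 0.2514]
eef_rot: [0.006, 1.0, -0.002, -0.003]
contact_force: [-4.9, -5.2, 12.7]
opening: 0.235
finger_force: 35.0
```

Request:
move_arm:
  rows:
    - [-0.0154, 0.0023, 0, 0, 0.015]
    - [-0.0152, -0.0031, 0, 0, 0.015]
    - [-0.0133, -0.0081, 0, 0, 0.015]
    - [-0.0097, -0.0122, 0, 0, 0.015]
    - [-0.005, -0.0147, 0, 0, 0.015]
    - [0.0004, -0.0156, 0, 0, 0.015]
    - [0.0057, -0.0144, 0, 0, 0.015]
    - [0.0103, -0.0117, 0, 0, 0.015]
    - [0.0136, -0.0075, 0, 0, 0.015]

```text
clock: 79.25
tool_pos: [0.5613, -0.2827, 0.2516]
eef_rot: [0.005, 1.0, 0.001, 0.005]
contact_force: [5.4, 3.6, 2.1]
opening: 0.231
finger_force: 35.0
```

```bash
python3 ang.py
```

```text
t 79.25 tcp [ 0.5613 -0.2827  0.2516] F [5.4 3.6 2.1] open 20.3 ff 35.0 x [-0.9999  0.0098 -0.009 ] y [0.0098 1.     0.0019] z [ 0.0091  0.0018 -1.    ] q [ 0.6   0.91 -0.37  1.66  0.49  0.65  1.53]
[ 0.0186 -0.0419] 0.0459 -66.1
```

Request:
move_arm:
  rows:
    - [0.0154, -0.0023, 0, 0, 0.015]
    - [0.0152, 0.0031, 0, 0, 0.015]
    - [0.0133, 0.0081, 0, 0, 0.015]
    - [0.0097, 0.0122, 0, 0, 0.015]
    - [0.005, 0.0147, 0, 0, 0.015]
    - [-0.0004, 0.0156, 0, 0, 0.015]
    - [-0.0057, 0.0144, 0, 0, 0.015]
    - [-0.0103, 0.0117, 0, 0, 0.015]
    - [-0.0136, 0.0075, 0, 0, 0.015]

```text
clock: 80.0
tool_pos: [0.5288, -0.1987, 0.2514]
eef_rot: [0.006, 1.0, -0.002, -0.003]
contact_force: [-4.2, -4.1, 13.1]
opening: 0.238
finger_force: 35.0
```

Request:
move_arm:
  rows:
    - [-0.0154, 0.0023, 0, 0, 0.015]
    - [-0.0152, -0.0031, 0, 0, 0.015]
    - [-0.0133, -0.0081, 0, 0, 0.015]
    - [-0.0097, -0.0122, 0, 0, 0.015]
    - [-0.005, -0.0147, 0, 0, 0.015]
    - [0.0004, -0.0156, 0, 0, 0.015]
    - [0.0057, -0.0144, 0, 0, 0.015]
    - [0.0103, -0.0117, 0, 0, 0.015]
    - [0.0136, -0.0075, 0, 0, 0.015]

```text
clock: 80.75
tool_pos: [0.5613, -0.2827, 0.2516]
eef_rot: [0.005, 1.0, 0.001, 0.005]
contact_force: [5.4, 3.4, 1.1]
opening: 0.238
finger_force: 35.0
```

Request:
move_arm:
  rows:
    - [0.006, -0.0016, 0, 0, 0.015]
    - [0.0054, -0.0007, 0, 0, 0.015]
    - [0, 0, 0, 0, 0.015]
    - [0, 0, 0, 0, 0.015]

```text
clock: 81.08
tool_pos: [0.5478, -0.2857, 0.2515]
eef_rot: [0.005, 1.0, -0.0, 0.001]
contact_force: [1.1, 0.1, 7.5]
opening: 0.234
finger_force: 35.0
```

```bash
python3 ang.py
```

```text
t 81.08 tcp [ 0.5478 -0.2857  0.2515] F [1.1 0.1 7.5] open 20.6 ff 35.0 x [-0.9999  0.0109 -0.0023] y [ 0.0109  0.9999 -0.001 ] z [ 0.0023 -0.001  -1.    ] q [ 0.61  0.9  -0.36  1.7   0.49  0.63  1.53]
[ 0.0042 -0.0454] 0.0455 -84.7
```

Request:
move_arm:
  rows:
    - [0, 0, 0, 0, 0.03]
    - [0, 0, 0, 0, 0.05]
    - [0, 0, 0, 0, 0.05]
    - [0, 0, -0.02, 0, 0.05]
    - [0, 0, -0.03, 0, 0.05]
    - [0, 0, -0.03, 0, 0.05]
    - [0, 0, -0.02, 0, 0.05]
    - [0, 0, 0, 0, 0.05]
    - [0, 0, 0, 0, 0.05]
    - [0, 0, 0, 0, 0.05]

```text
clock: 81.92
tool_pos: [0.5465, -0.2856, 0.349]
eef_rot: [0.005, 1.0, 0.0, -0.001]
contact_force: [-0.5, 0.8, -1.2]
opening: 0.564
finger_force: 0.0
```

```bash
python3 -c "
from h import *
tool(); print(r.finish_job())"
```

```text
t 81.92 tcp [ 0.5465 -0.2856  0.349 ] F [-0.5  0.8 -1.2] open 49.7 ff 0.0 x [-0.9999  0.0109  0.0029] y [1.090e-02 9.999e-01 6.000e-04] z [-2.9e-03  6.0e-04 -1.0e+00] q [ 0.65  0.77 -0.44  1.64  0.41  0.83  1.6 ]
the job is handed in; nothing more can be done
None
```

I handed the job in at 82 s with three biscuits set on posts 1, 2 and 4 and the carriage cranked about 121 mm back to the back marker, but I used up the camera calls before the final placings, so the biscuits' balance and the pointer's stop rest on touch and knob angle only, unseen; B3 also fell off its post once during loading and was put back.

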